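# Set out a panel assembly job at the electronics bench

### The arm

A 6-joint arm with a two-finger parallel gripper is mounted at the origin on the work surface. World frame = base frame: x ahead of the robot, y to its left, z up, the work surface at z = 0. Lengths are in m, angles in rad, forces in N, time in s.
With the tool pointing down it reaches from about 0.25 to 0.775 m from the base axis. Payload 4 kg.
Tool frame: the origin (TCP) lies at the very end of the fingers, on their centre line; the grasp point (between the pads) lies 19 mm behind it; y points along the fingers, x is the direction in which the jaws open and shut, and the axes are right-handed (so a half turn about y gives the same grasp; the last joint's range is limited). The gripper opens to 94 mm and grips with 3 to 60 N. Pads are 16 mm wide; open, the fingers measure 119 mm over their backs; the gripper's body (75 mm by 177 mm) begins 78 mm behind the grasp point.
Start: joints at [-1.308, 0.087, 1.371, -0, 1.684, -0.103], TCP at [0.197, -0.514, 0.171] pointing down, gripper open.
Joint ranges: [-3.1, 3.1], [-0.76, 2.03], [0.27, 2.55], [-1.08, 4.22], [0.17, 2.65], [-2.57, 2.57]. Speed limits (rad/s): [2.79, 2.79, 3.14, 3.14, 3.14, 3.14].

### API

Orientations are given as [roll, pitch, yaw] about the fixed x, y, z axes, in that order (R = Rz(yaw) Ry(pitch) Rx(roll)).
In Python, from bench import robot, snapshot, workorder gives the robot as it stands.
- The arm moves only by the tool play_rows, never from a script. Its argument "steps" is a list of rows, each an object of numbers: "x", "y", "z": the shift along the world's x, y, z in m; "rx", "ry", "rz": the turn, a rotation vector about the world's x, y, z in rad; "hand": the finger opening in m, from 0 to 0.094. A call has 1 to 8 rows; each row shifts and turns the commanded pose from where the row before left it; what a row does not reach is not made up. A row lasts 1/8 s, in which the tool goes at most 62.5 mm and 10.7 degrees, less where a joint would pass 70% of its speed; a pose out of reach is approached as far as the arm can. A call is refused whole if a number of a shift passes 0.0625 or a number of a turn 0.188, either way. A call with a gripper value outside its range is refused whole. The fingers move at their own pace and stop on an object; the grip force is fixed at half the most. Time passes only in rows, so rows that do not move let the fingers close. It gives the time, the measured TCP pose, the force and the opening at its end, in the units of the state.
- robot.get_obs(): the state, without advancing time (a new reading comes with each control period).
- snapshot(name): name is "side" or "top"; returns a dict with "color" (400x640x3 uint8, red, green, blue), "range_z" (400x640 float32, m along the optical axis (not along the pixel's ray), 0 where there is no reading), "fov_y" (degrees; the focal length in pixels is half the picture's height over the tangent of half this angle, whatever the lens; pixels are square), "cx", "cy" (the principal point, pixels), "k1" (the pictures are not rectified: a ray, as slopes to the right and down, at radius r is drawn at 1 + k1 r^2 times it, then the intrinsics apply), "T" (4x4, takes a point from camera to world coordinates). Camera axes: x right, y down, z forward; pixel columns grow to the right and rows downward; lengths in m; the calibration is good to about 2 mm. A picture is of the moment at which its call begins.
- workorder.close_job(): hands the job in, once; it reports no verdict.
The state is a dict: "time": time; "joint_positions": joint angles; "qvel": joint speeds; "joint_torque": joint torques, N m; "tool_pos": TCP position; "ee_rot": TCP orientation; "wrist_force": force on the tool from outside, world axes, zero at the start; "wrist_torque": the same for the moment, N m; "width": finger opening in m.
Only numpy, scipy, OpenCV 4.12 (cv2) and the standard library are available. Lean on these libraries where they do the work, as an engineer would, in place of code of your own. Each camera call takes 0.05 s, during which the arm holds its last target.

### The job

Get the bench ready to assemble the front panel. Hang every steel cup by its own hook over the front rim of the grey tub (the side towards the robot), cup on the outside; once all of them hang, put one long brass spacer from the crate into each cup, leaving the spare ones and all other hardware in the crate. Also take the aluminium front panel out of its rack and lean it, lower edge between the lip and the board, back against the board of the wooden rest, about centred; leave everything else on the bench alone.

Things in the scene. Friction and masses are not known exactly. Their poses are not given: they have to be found in the camera images.
- tub: fixed grey open-topped tub, 170 deep (its x) x 320 wide (its y) x 120 mm high, walls 6 mm thick, some offcuts in it. Origin: centre of its underside; z up. Its front wall, the one towards the robot, is on its -x side
- tub_rim (a point): mid-length point of the top edge of the tub's front wall, on the wall's mid-thickness, 120 mm above the table; axes as tub, so the rim runs along y (160 mm each way)
- rest: fixed wooden panel rest. Origin: centre of underside, z up. Base 110 (x) x 150 (y) x 10 mm; lip 6 mm thick along its front (inner face x = -40 mm, top 20 up); behind it a back board 150 wide, front face rising from x = -12 at the base, leaning back to +x by 0.35 rad, top edge x = 15, 86 up. A panel's lower edge stands on the base between lip and board
- rack: fixed black rack, 110 (x) x 120 (y) x 45 mm high, base 12 mm thick. Origin: centre of its underside. Two slots 8.4 mm wide and 33 mm deep run along its y, at x = -25 mm (the front panel) and x = +30 mm (a lower green circuit board)
- panel: bare aluminium front panel 6 mm thick (its x), 100 wide (its y), 120 mm high (its z), 190 g, with dark round cut-outs (painted look only, it is flat). It starts standing loosely upright in a rack slot, lower edge on the rack's base, top edge 132 mm up. Origin: centre of its lower edge
- pcb: green circuit board, 5 x 85 x 70 mm, standing in the rack's other slot, top 82 mm up; a bystander. Origin: centre of its lower edge
- crate: fixed black open crate of mixed hardware, 200 x 200 x 34 mm outside, walls and floor 5 mm. Origin: centre of its underside
- cup0: loose steel cup with its own hook, ~120 g; 2 or 3 of the three are present. Origin: centre of underside, z up. Cup 66 (x) x 62 (y) x 36 mm high, walls and floor 3 mm. On its +x side a plate (x 33 to 37, 50 wide) rises to 65 and bends over into a hook: top 60 to 65 up, slot 14 wide (x 37 to 51), 4 mm leg down to 35. Starts upright on the table, hook side roughly away from the robot
- cup0_hook (a point): middle of the underside of this cup's hook (x = 44, z = 60 mm in the cup's frame, same axes): rests on the rim when hung. Above the hook stands a black grip tab: centred at x = 40, y = 0 mm in the cup's frame, 8 thick (x), 26 wide (y), from 65 to 95 mm above the cup's underside
- cup1: loose steel cup with its own hook, ~120 g; 2 or 3 of the three are present. Origin: centre of underside, z up. Cup 66 (x) x 62 (y) x 36 mm high, walls and floor 3 mm. On its +x side a plate (x 33 to 37, 50 wide) rises to 65 and bends over into a hook: top 60 to 65 up, slot 14 wide (x 37 to 51), 4 mm leg down to 35. Starts upright on the table, hook side roughly away from the robot
- cup1_hook (a point): middle of the underside of this cup's hook (x = 44, z = 60 mm in the cup's frame, same axes): rests on the rim when hung. Above the hook stands a black grip tab: centred at x = 40, y = 0 mm in the cup's frame, 8 thick (x), 26 wide (y), from 65 to 95 mm above the cup's underside
- cup2: loose steel cup with its own hook, ~120 g; 2 or 3 of the three are present. Origin: centre of underside, z up. Cup 66 (x) x 62 (y) x 36 mm high, walls and floor 3 mm. On its +x side a plate (x 33 to 37, 50 wide) rises to 65 and bends over into a hook: top 60 to 65 up, slot 14 wide (x 37 to 51), 4 mm leg down to 35. Starts upright on the table, hook side roughly away from the robot
- cup2_hook (a point): middle of the underside of this cup's hook (x = 44, z = 60 mm in the cup's frame, same axes): rests on the rim when hung. Above the hook stands a black grip tab: centred at x = 40, y = 0 mm in the cup's frame, 8 thick (x), 26 wide (y), from 65 to 95 mm above the cup's underside
- long0_mid (a point): centre of a long brass hexagonal spacer, 12 mm high as it lies on a flat, 14 mm over its side corners, 48 mm long (its x), 45 g, lying flat in the crate among the other hardware
- long1_mid (a point): centre of a long brass hexagonal spacer, 12 mm high as it lies on a flat, 14 mm over its side corners, 48 mm long (its x), 45 g, lying flat in the crate among the other hardware
- long2_mid (a point): centre of a long brass hexagonal spacer, 12 mm high as it lies on a flat, 14 mm over its side corners, 48 mm long (its x), 45 g, lying flat in the crate among the other hardware
- short0_mid (a point): centre of a short brass hexagonal spacer, 12 mm high, 24 mm long (its x), lying in the crate; stays there
- short1_mid (a point): centre of a short brass hexagonal spacer, 12 mm high, 24 mm long (its x), lying in the crate; stays there
- short2_mid (a point): centre of a short brass hexagonal spacer, 12 mm high, 24 mm long (its x), lying in the crate; stays there
- disc: steel disc (thick spacer washer blank) in the crate, 28 mm across, 8 mm high; origin: centre of its underside
- bracket: small steel angle in the crate, 30 x 20 x 25 mm; origin: centre of its underside
- driver: screwdriver, 150 mm long, lying along its x beyond the cups; a bystander
- tin: flat closed tin, 70 mm across, 19 mm high, lying flat in front of the tub; a bystander
- jar: small amber jar, 50 mm across, 60 mm high; a bystander

How it is judged:
By the outcome, as a careful person would: the job done as asked, in the order asked, and still so for the second after the job is handed in, with the robot touching nothing.
Of cup0, cup1, cup2 only 2 to 3 are there at a start; the rules pass over those that are not, and their reading is None.
At some moment in a run one of cup0, cup1, cup2, panel may be knocked a few centimetres aside while the robot is not near it.
It also fails if it takes over 210 s, if anything falls off the work surface, if the arm or the gripper's body presses on something with over 40 N, if the wrist force passes 120 N, or if a joint passes its speed limit or range.

## Working session

There is one attempt and no reset: what is moved stays moved. The work goes in short steps, Python scripts to look and compute and a tool call to move; the robot and the scene stay as the last step left them, time stands still between calls to the robot, and variables do not carry over. Pictures are saved under pics/ and viewed, and the job is handed in when it is done.

Besides the shell and the picture viewer there is one more tool, called after "Emit:" as name(argument=value, ...), one argument or row to a line, values as JSON. play_rows: Moves the arm, as the interface text tells. Its arguments: {"type":"object","properties":{"steps":{"type":"array"}},"required":["steps"]}

```bash
ls; mkdir -p pics
cat > h.py <<'E'
import numpy as np, cv2
from bench import robot, snapshot, workorder
def snap(name,fn):
    s=snapshot(name); cv2.imwrite('pics/'+fn+'.png',s['color'][:,:,::-1]); np.savez('pics/'+fn+'.npz',**{k:np.asarray(v) for k,v in s.items()}); return s
def load(fn): 
    d=np.load('pics/'+fn+'.npz'); return {k:d[k] for k in d.files}
def K(s):
    f=200/np.tan(np.radians(float(s['fov_y']))/2); return f,float(s['cx']),float(s['cy']),float(s['k1'])
def rays(s,uv):
    f,cx,cy,k=K(s); uv=np.asarray(uv,float).reshape(-1,1,2)
    # distorted radius = r(1+k r^2)
    p=cv2.undistortPointsIter(uv,np.array([[f,0,cx],[0,f,cy],[0,0,1]]),np.array([k,0,0,0.]),None,None,(3,50,1e-9)).reshape(-1,2)
    return np.c_[p,np.ones(len(p))]
def plane(s,uv,z):
    d=rays(s,uv)@s['T'][:3,:3].T; o=s['T'][:3,3]; return o+d*((z-o[2])/d[:,2])[:,None]
def cloud(s):
    v,u=np.mgrid[0:400,0:640]; r=rays(s,np.c_[u.ravel(),v.ravel()]); P=r*s['range_z'].reshape(-1,1)
    W=P@s['T'][:3,:3].T+s['T'][:3,3]; W[s['range_z'].ravel()==0]=np.nan; return W.reshape(400,640,3)
def proj(s,X):
    R=s['T'][:3,:3];p=(np.atleast_2d(X)-s['T'][:3,3])@R; p=p[:,:2]/p[:,2:]; f,cx,cy,k=K(s); r2=(p**2).sum(1,keepdims=True); p=p*(1+k*r2); return p*f+[cx,cy]
E
python3 - <<'E'
from h import *
for n in('top','side'):
    s=snap(n,n+'0'); print(n,K(s),s['fov_y']); print(s['T'].round(3))
o=robot.get_obs(); print(o)
E
```

```text
pics
top (np.float64(480.09973755109877), 312.3558481156667, 195.63820567629472, 0.006748923931158473) 45.23127792987897
[[-0.048 -0.973  0.225  0.323]
 [-0.999  0.046 -0.014  0.082]
 [ 0.003 -0.226 -0.974  1.25 ]
 [ 0.     0.     0.     1.   ]]
side (np.float64(455.2571003794829), 322.65465938049005, 197.06365254396783, -0.0005867183189128096) 47.43294036443873
[[-0.729 -0.337  0.596 -0.29 ]
 [-0.685  0.372 -0.627  0.981]
 [-0.01  -0.865 -0.502  0.81 ]
 [ 0.     0.     0.     1.   ]]
{'time': 0.1, 'joint_positions': array([-1.30808937e+00,  8.78582566e-02,  1.37208415e+00, -1.26218219e-05,
        1.68357708e+00, -1.03121490e-01]), 'qvel': array([-0.00241469, -0.00173283, -0.00281568,  0.00204971,  0.00090574,
       -0.0003297 ]), 'joint_torque': array([ 2.19570808e-03, -3.41253555e+01, -3.03299940e+01,  7.20369816e-02,
        3.04892322e-02, -1.00675798e-04]), 'tool_pos': array([ 0.1965842 , -0.51307893,  0.16974338]), 'ee_rot': array([-1.57061046,  0.00191789, -1.20496911]), 'wrist_force': array([ 0.27497433,  0.02454996, -0.46375866]), 'wrist_torque': array([-0.02822542,  0.02800946, -0.01900597]), 'width': 0.09427099946102833}
```

View pics/top0.png

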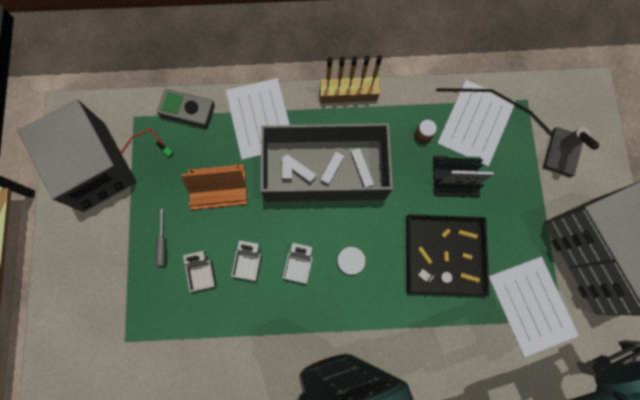

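View pics/side0.png

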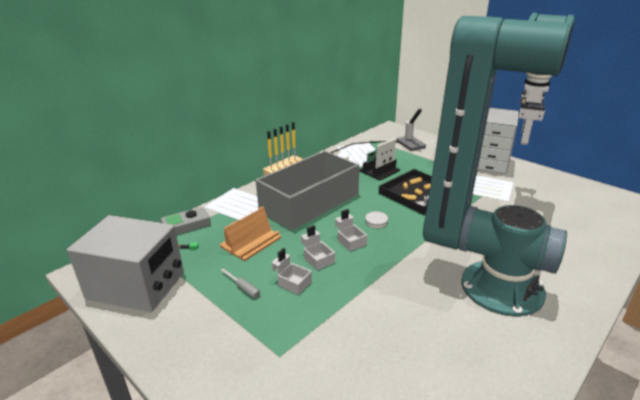

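Run:
```python
from h import *
s=load('top0'); c=s['color'][:,:,::-1]
a=cv2.resize(c[205:305,400:500],None,fx=5,fy=5,interpolation=cv2.INTER_CUBIC); cv2.imwrite('pics/a.png',a)
a=cv2.resize(c[230:300,170:330],None,fx=5,fy=5,interpolation=cv2.INTER_CUBIC); cv2.imwrite('pics/b.png',a)
a=cv2.resize(c[110:220,170:510],None,fx=2.3,fy=2.3,interpolation=cv2.INTER_CUBIC); cv2.imwrite('pics/c.png',a)
W=cloud(s)
# height check
for (u,v) in [(350,300),(290,263),(351,261),(326,189),(326,130),(427,132),(470,174),(445,285),(225,170),(200,275)]: print((u,v),W[v,u].round(3))
z=W[:,:,2]
zz=np.clip(z/0.2*255,0,255); zz=np.nan_to_num(zz).astype(np.uint8)
cv2.imwrite('pics/z.png',cv2.resize(zz[110:310,150:520],None,fx=2.1,fy=2.1,interpolation=0))
```

```text
(350, 300) [ 0.335 -0.018  0.   ]
(290, 263) [ 0.436  0.131 -0.   ]
(351, 261) [ 0.432 -0.025  0.02 ]
(326, 189) [0.598 0.033 0.123]
(326, 130) [0.761 0.023 0.093]
(427, 132) [ 0.755 -0.243  0.059]
(470, 174) [ 0.62  -0.32   0.121]
(445, 285) [ 0.361 -0.262  0.004]
(225, 170) [0.669 0.283 0.083]
(200, 275) [0.416 0.363 0.002]
```

View pics/a.png

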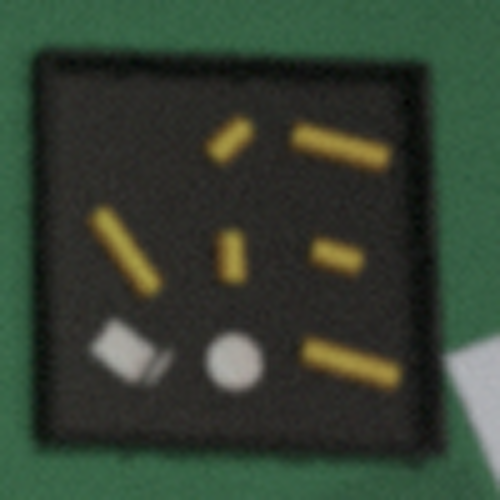

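View pics/b.png

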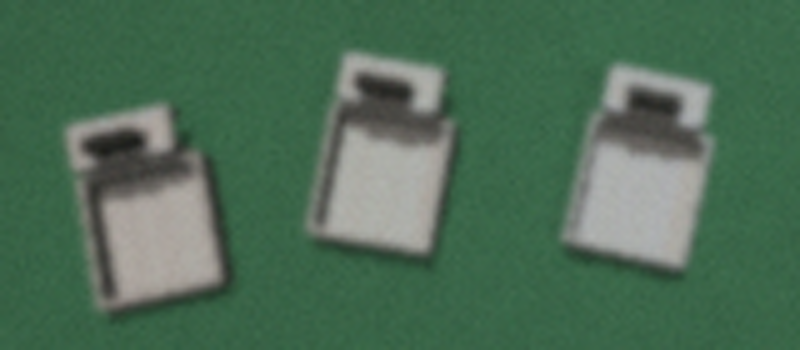

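View pics/c.png

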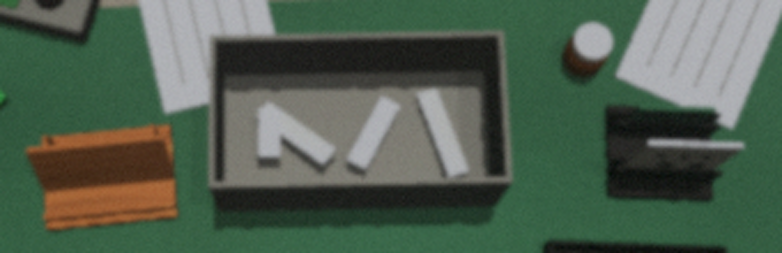

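View pics/z.png

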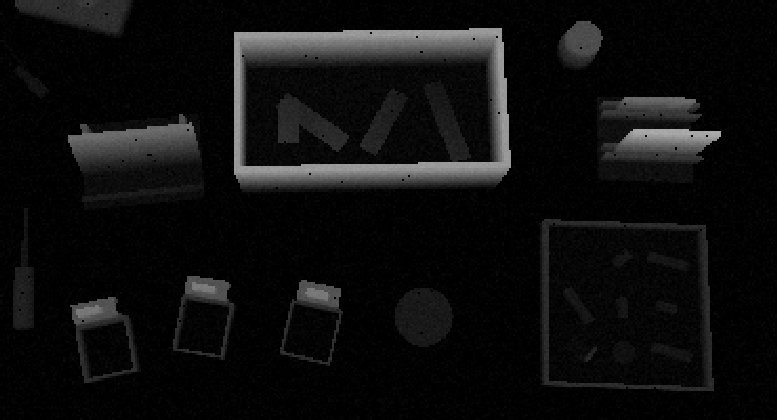

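```bash
cat >> h.py <<'E'
def rect(P):
    (c,wh,a)=cv2.minAreaRect(P[:,:2].astype(np.float32)*1000)
    b=cv2.boxPoints((c,wh,a)); e=[b[1]-b[0],b[2]-b[1]]; e.sort(key=lambda v:-np.hypot(*v)); 
    return np.round(np.array(c)/1000,4), np.round([np.hypot(*e[0]),np.hypot(*e[1])],1), round(float(np.arctan2(e[0][1],e[0][0])),3)
def comps(mask,W,minpx=8):
    n,l,st,ce=cv2.connectedComponentsWithStats(mask.astype(np.uint8),connectivity=8)
    return [(ce[i].round(1),W[l==i]) for i in range(1,n) if st[i,4]>=minpx]
def cups(s):
    W=cloud(s); z=W[:,:,2]; m=(z>0.02)&(z<0.11)&(W[:,:,0]<0.55)&(W[:,:,0]>0.3)&(W[:,:,1]>0.03)
    out=[]
    for c,P in comps(m,W,60):
        H=P[(P[:,2]>0.055)&(P[:,2]<.07)]; T=P[P[:,2]>0.085]; R=P[(P[:,2]>.03)&(P[:,2]<.04)]
        print('cup px',c,'hook',rect(H),'tab',rect(T),T[:,:2].mean(0).round(4),len(T),np.median(T[:,2]).round(3),'rim',rect(R));
E
python3 - <<'E'
from h import *
s=load('top0'); cups(s); W=cloud(s);z=W[:,:,2];x=W[:,:,0];y=W[:,:,1]
P=W[(z>.11)&(z<.13)&(x>.55)&(x<.85)&(y>-.15)&(y<.22)]; print('tub',rect(P))
front=P[P[:,0]<np.median(P[:,0])-0.03]
m=(z>.115)&(z<.128)&(x>.55)&(x<.63)&(y>-.12)&(y<.19); P=W[m]; print('front rim',rect(P),np.median(P[:,2]),np.polyfit(P[:,1],P[:,0],1))
m=(y<-.22)&(y>-.4)&(x>.55)&(x<.72)
P=W[m&(z>.125)&(z<.14)]; print('panel top',rect(P),np.median(P[:,2]),np.polyfit(P[:,1],P[:,0],1),len(P), P[:,0].mean())
P=W[m&(z>.075)&(z<.088)]; print('pcb top',rect(P))
P=W[m&(z>.04)&(z<.049)]; print('rack top',rect(P))
m=(y>.2)&(y<.38)&(x>.52)&(x<.75)
P=W[m&(z>.005)]; print('rest',rect(P))
P=W[m&(z>.016)&(z<.024)&(x<.62)]; print('lip',rect(P))
P=W[m&(z>.08)&(z<.1)]; print('board top',rect(P),P[:,2].max())
P=W[m&(z>.03)&(z<.08)]; A=np.c_[P,np.ones(len(P))]; 
n=np.linalg.svd(P-P.mean(0))[2][2]; print('board normal',n,P.mean(0))
m=(y<-.15)&(y>-.45)&(x>.27)&(x<.55)
P=W[m&(z>.028)&(z<.04)]; print('crate',rect(P))
hsv=cv2.cvtColor(s['color'],cv2.COLOR_RGB2HSV)
b=(hsv[:,:,0]>15)&(hsv[:,:,0]<32)&(hsv[:,:,1]>120)&(hsv[:,:,2]>90)&m
for c,P in comps(b,W,15):
    print('brass',c,rect(P),np.median(P[:,2]).round(3))
P=W[(z>.012)&(z<.026)&(y<.1)&(y>-.12)&(x>.35)&(x<.5)]; print('tin',rect(P))
E
```

```text
cup px [159.9 251.1] hook (array([0., 0.]), array([0., 0.], dtype=float32), 0.0) tab (array([0., 0.]), array([0., 0.], dtype=float32), 0.0) [nan nan] 0 nan rim (array([0.4679, 0.4623]), array([22.8,  0. ], dtype=float32), -3.115)
cup px [247.1 254.9] hook (array([0.4765, 0.2311]), array([49.7, 22.1], dtype=float32), 1.347) tab (array([0.4725, 0.232 ]), array([25.6,  7.7], dtype=float32), 1.373) [0.4724 0.2319] 38 0.095 rim (array([0.4341, 0.2406]), array([67.1, 62.5], dtype=float32), -0.212)
cup px [299.3 256.9] hook (array([0.4634, 0.0998]), array([49.6, 22.5], dtype=float32), 1.304) tab (array([0.4596, 0.1012]), array([25.,  8.], dtype=float32), 1.277) [0.4591 0.1011] 41 0.095 rim (array([0.4213, 0.1114]), array([66.3, 61.7], dtype=float32), -0.269)
cup px [197.  266.1] hook (array([0.4557, 0.3641]), array([50.6, 22.5], dtype=float32), -1.41) tab (array([0.4519, 0.3632]), array([25.6,  8.1], dtype=float32), -1.413) [0.4517 0.3627] 46 0.094 rim (array([0.4142, 0.3568]), array([69.6, 63.7], dtype=float32), 0.172)
tub (array([0.682 , 0.0286]), array([320.1, 172.5], dtype=float32), 1.5
[... 1094 characters left out ...]
74]), array([49.2, 15.2], dtype=float32), 0.537) 0.016
brass [446.  255.6] (array([ 0.4346, -0.2702]), array([23.7, 11.8], dtype=float32), -0.15) 0.016
brass [467.2 255.7] (array([ 0.4325, -0.3261]), array([27.6, 13.3], dtype=float32), 1.22) 0.016
brass [469.9 277.2] (array([ 0.3773, -0.3262]), array([51.7, 13.6], dtype=float32), 1.252) 0.015
tin (array([0.4278, 0.0191]), array([161.3,  69.7], dtype=float32), -1.434)h.py:33: RuntimeWarning: Mean of empty slice.
  print('cup px',c,'hook',rect(H),'tab',rect(T),T[:,:2].mean(0).round(4),len(T),np.median(T[:,2]).round(3),'rim',rect(R));
  ret = um.true_divide(
  return _methods._mean(a, axis=axis, dtype=dtype,
  ret = ret.dtype.type(ret / rcount)
```

Run:
```python
from h import *
s=load('top0');W=cloud(s);z=W[:,:,2];x=W[:,:,0];y=W[:,:,1]
X=[];Y=[]
for y0 in np.arange(-.11,.18,.02):
    m=(abs(y-y0)<.01)&(x>.57)&(x<.63)&(z>.116)&(z<.126); X.append((x[m].min()+x[m].max())/2);Y.append(y0); print(round(y0,2),x[m].min().round(4),x[m].max().round(4),m.sum())
print(np.polyfit(Y,X,1))
s=load('side0') if 0 else None
```

```text
-0.11 0.5922 0.5986 22
-0.09 0.5929 0.5992 24
-0.07 0.594 0.6001 24
-0.05 0.5938 0.6014 27
-0.03 0.5952 0.6013 23
-0.01 0.5955 0.6006 17
0.01 0.5953 0.6014 19
0.03 0.5965 0.6024 26
0.05 0.5968 0.6036 23
0.07 0.5978 0.6041 24
0.09 0.5982 0.6052 23
0.11 0.5988 0.6058 25
0.13 0.5993 0.6042 18
0.15 0.5994 0.6052 22
0.17 0.6002 0.6061 21
[0.02721401 0.5986932 ]
```

Emit:
play_rows(
  steps=[
    {"x":0.015,"y":0.05,"z":0.03,"rz":0.1,"hand":0.05},
    {"x":0.015,"y":0.055,"z":0.03,"rz":0.12,"hand":0.05},
    {"x":0.015,"y":0.055,"z":0.02,"rz":0.12,"hand":0.05},
    {"x":0.015,"y":0.055,"rz":0.12,"hand":0.05},
    {"x":0.015,"y":0.055,"rz":0.12,"hand":0.05},
    {"x":0.015,"y":0.055,"rz":0.12,"hand":0.05},
    {"x":0.015,"y":0.055,"rz":0.12,"hand":0.05},
    {"x":0.015,"y":0.055,"rz":0.12,"hand":0.05},
  ],
)

```text
schema error: expected keys x, y, z, rx, ry, rz, hand
```

Emit:
play_rows(
  steps=[
    {"x":0.015,"y":0.05,"z":0.03,"rx":0,"ry":0,"rz":0.1,"hand":0.05},
    {"x":0.015,"y":0.055,"z":0.03,"rx":0,"ry":0,"rz":0.12,"hand":0.05},
    {"x":0.015,"y":0.055,"z":0.02,"rx":0,"ry":0,"rz":0.12,"hand":0.05},
    {"x":0.015,"y":0.055,"z":0,"rx":0,"ry":0,"rz":0.12,"hand":0.05},
    {"x":0.015,"y":0.055,"z":0,"rx":0,"ry":0,"rz":0.12,"hand":0.05},
    {"x":0.015,"y":0.055,"z":0,"rx":0,"ry":0,"rz":0.12,"hand":0.05},
    {"x":0.015,"y":0.055,"z":0,"rx":0,"ry":0,"rz":0.12,"hand":0.05},
    {"x":0.015,"y":0.055,"z":0,"rx":0,"ry":0,"rz":0.12,"hand":0.05},
  ],
)

```text
time: 1.1
tool_pos: [0.3162, -0.0785, 0.2496]
ee_rot: [-1.571, -0.0, -0.262]
wrist_force: [1.2, -0.2, -0.1]
width: 0.0503
```

Emit:
play_rows(
  steps=[
    {"x":0.017,"y":0.055,"z":0,"rx":0,"ry":0,"rz":0.053,"hand":0.05},
    {"x":0.017,"y":0.055,"z":0,"rx":0,"ry":0,"rz":0.053,"hand":0.05},
    {"x":0.017,"y":0.055,"z":0,"rx":0,"ry":0,"rz":0.053,"hand":0.05},
    {"x":0.017,"y":0.055,"z":0,"rx":0,"ry":0,"rz":0.053,"hand":0.05},
    {"x":0.017,"y":0.055,"z":0,"rx":0,"ry":0,"rz":0.053,"hand":0.05},
    {"x":0.017,"y":0.055,"z":0,"rx":0,"ry":0,"rz":0.053,"hand":0.05},
    {"x":0.017,"y":0.055,"z":0,"rx":0,"ry":0,"rz":0.053,"hand":0.05},
    {"x":0.017,"y":0.056,"z":0,"rx":0,"ry":0,"rz":0.053,"hand":0.05},
  ],
)

```text
time: 2.1
tool_pos: [0.4524, 0.3625, 0.2493]
ee_rot: [-1.571, 0.0, 0.161]
wrist_force: [0.5, 0.1, 0.4]
width: 0.0498
```

Emit:
play_rows(
  steps=[
    {"x":0,"y":0,"z":-0.05,"rx":0,"ry":0,"rz":0,"hand":0.04},
    {"x":0,"y":0,"z":-0.05,"rx":0,"ry":0,"rz":0,"hand":0.04},
  ],
)

```text
time: 2.35
tool_pos: [0.4525, 0.3618, 0.148]
ee_rot: [-1.571, 0.0, 0.16]
wrist_force: [1.0, 0.8, -0.7]
width: 0.0403
```

Run:
```python
from h import *
o=robot.get_obs(); print(o['tool_pos'],o['ee_rot'])
s=snap('side','side1');c=s['color'][:,:,::-1]
W=cloud(s);z=W[:,:,2];x=W[:,:,0];y=W[:,:,1]
p=proj(s,[[0.452,.363,.095]])[0]; print(p)
u,v=p.astype(int); cv2.imwrite('pics/d.png',cv2.resize(c[max(0,v-100):v+80,u-110:u+110],None,fx=3,fy=3))
```

```text
[0.45245146 0.36178486 0.1479931 ] [-1.57095728e+00  2.57618400e-06  1.60418728e-01]
[280.56513869 249.94078738]
```

View pics/d.png

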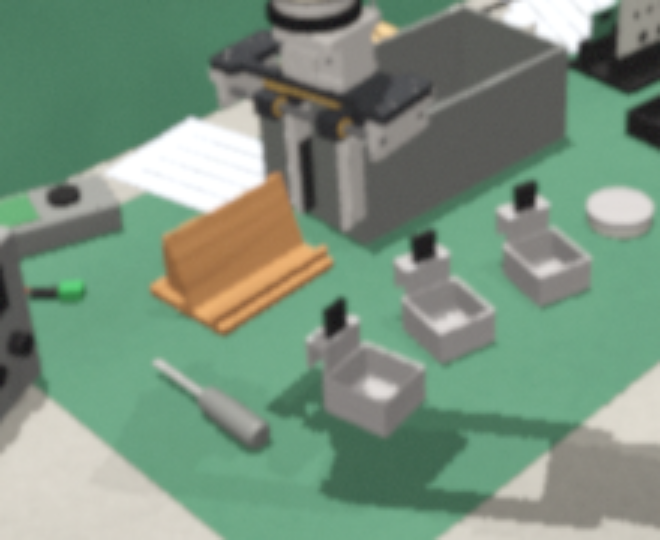

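Emit:
play_rows(
  steps=[
    {"x":0,"y":0,"z":-0.04,"rx":0,"ry":0,"rz":0,"hand":0.04},
    {"x":0,"y":0,"z":-0.03,"rx":0,"ry":0,"rz":0,"hand":0.04},
    {"x":0,"y":0,"z":-0.01,"rx":0,"ry":0,"rz":0,"hand":0.04},
    {"x":0,"y":0,"z":0,"rx":0,"ry":0,"rz":0,"hand":0.0},
    {"x":0,"y":0,"z":0,"rx":0,"ry":0,"rz":0,"hand":0.0},
    {"x":0,"y":0,"z":0,"rx":0,"ry":0,"rz":0,"hand":0.0},
    {"x":0,"y":0,"z":0,"rx":0,"ry":0,"rz":0,"hand":0.0},
  ],
)

```text
time: 3.28
tool_pos: [0.4528, 0.3611, 0.0709]
ee_rot: [-1.57, -0.002, 0.159]
wrist_force: [0.7, -0.4, 0.2]
width: 0.0036
```

```bash
cat > look.py <<'E'
import sys
from h import *
# look.py cam name x y z half fx
cam,fn,X,Y,Z,h=sys.argv[1],sys.argv[2],*map(float,sys.argv[3:7]); h=int(h)
s=snap(cam,fn); u,v=proj(s,[[X,Y,Z]])[0].astype(int); c=s['color'][:,:,::-1]
a=c[max(0,v-h):v+h,max(0,u-h):u+h]; print('origin',max(0,u-h),max(0,v-h)); f=560/(2*h)
cv2.imwrite('pics/'+fn+'_c.png',cv2.resize(a,None,fx=f,fy=f,interpolation=cv2.INTER_CUBIC))
o=robot.get_obs(); print(o['time'],o['tool_pos'].round(4),o['ee_rot'].round(3),o['wrist_force'].round(1),o['width'].round(4))
E
python3 look.py side s2 .45 .36 .07 60
```

```text
origin 222 197Traceback (most recent call last):
  File "look.py", line 8, in <module>
    o=robot.get_obs(); print(o['time'],o['tool_pos'].round(4),o['ee_rot'].round(3),o['wrist_force'].round(1),o['width'].round(4))
                                                                                                             ^^^^^^^^^^^^^^^^
AttributeError: 'float' object has no attribute 'round'
```

View pics/s2_c.png

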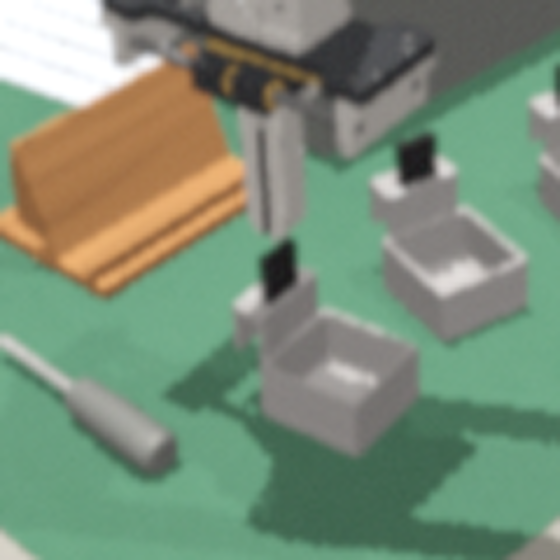

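```bash
sed -i "s/o\['width'\].round(4)/round(o['width'],4)/" look.py; python3 look.py side s3 .45 .36 .07 60
python3 - <<'E'
from h import *
s=load('s3'); W=cloud(s)
for v in range(215,264,3): print(v,[tuple(W[v,u].round(3)) for u in (276,280,284)])
print(robot.get_obs())
E
```

```text
origin 222 197
3.375 [0.4525 0.3609 0.0704] [-1.57e+00 -1.00e-03  1.59e-01] [-0.2 -0.   0.7] 0.0006
215 [(np.float64(0.428), np.float64(0.39), np.float64(0.226)), (np.float64(0.423), np.float64(0.381), np.float64(0.224)), (np.float64(0.432), np.float64(0.361), np.float64(0.211))]
218 [(np.float64(0.427), np.float64(0.391), np.float64(0.218)), (np.float64(0.42), np.float64(0.384), np.float64(0.218)), (np.float64(0.41), np.float64(0.38), np.float64(0.22))]
221 [(np.float64(0.43), np.float64(0.389), np.float64(0.208)), (np.float64(0.441), np.float64(0.368), np.float64(0.192)), (np.float64(0.443), np.float64(0.352), np.float64(0.184))]
224 [(np.float64(0.456), np.float64(0.369), np.float64(0.177)), (np.float64(0.442), np.float64(0.367), np.float64(0.183)), (np.float64(0.44), np.float64(0.356), np.float64(0.178))]
227 [(np.float64(0.455), np.float64(0.37), np.float64(0.169)), (np.float64(0.441), np.float64(0.368), np.float64(0.175)), (np.float64(0.44), np.float64(0.357), np.float64(0.169))]
230 [(np.float64(0.457), np.float64(0.37), np.float64(0.159)), (np.float64(0.442), np.float64(0.368
[... 2070 characters left out ...]
]
{'time': 3.375, 'joint_positions': array([ 5.75332245e-01,  1.89957154e-01,  1.45567707e+00, -2.98515400e-05,
        1.49508332e+00,  4.16322271e-01]), 'qvel': array([-1.54875408e-03,  2.97411068e-03,  4.21523911e-03, -2.67527406e-05,
        4.09455282e-04,  6.98290408e-04]), 'joint_torque': array([-1.28712702e-03, -3.74939597e+01, -2.93720269e+01,  7.45651941e-02,
       -1.86510896e-02,  3.49624515e-04]), 'tool_pos': array([0.45246989, 0.36088124, 0.07040147]), 'ee_rot': array([-1.57046966e+00, -8.12398714e-04,  1.59012086e-01]), 'wrist_force': array([-0.23806754, -0.0283558 ,  0.66702453]), 'wrist_torque': array([ 0.06487597, -0.06009913,  0.01891291]), 'width': 0.0005874437858491879}
```

View pics/s3_c.png

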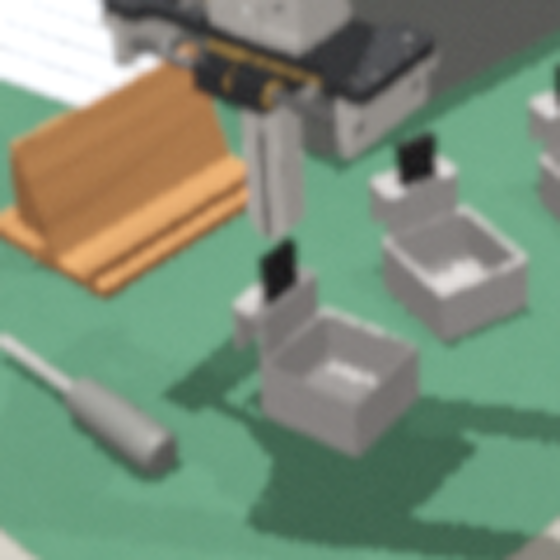

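Run:
```python
from h import *
for fn,c in (('side0',(.1966,-.513,.1697)),('side1',(.4525,.3618,.148)),('s3',(.4525,.361,.0704))):
    s=load(fn); W=cloud(s); P=W.reshape(-1,3); m=(np.hypot(P[:,0]-c[0],P[:,1]-c[1])<.07)&(P[:,2]>.1); Q=P[m]
    print(fn,'lowest',np.sort(Q[:,2])[[0,5,10,20]],'tcp',c, )
    zmin=np.sort(Q[:,2])[5]
    B=Q[(Q[:,2]>zmin+.01)&(Q[:,2]<zmin+.04)]; print(B.min(0),B.max(0),len(B))
s=load('top0');W=cloud(s);P=W.reshape(-1,3);P=P[(P[:,2]>.15)&(P[:,0]<.35)]; print(P.min(0),P.max(0))
s=snap('top','t3');W=cloud(s);P=W.reshape(-1,3);m=(P[:,2]>.13)&(np.hypot(P[:,0]-.45,P[:,1]-.36)<.12);P=P[m]; print(rect(P),np.percentile(P[:,2],[0,10,50,90,100]))
```

```text
side0 lowest [0.20188477 0.20800842 0.21161754 0.21661047] tcp (0.1966, -0.513, 0.1697)
[ 0.16541704 -0.56244806  0.21803862] [ 0.22260318 -0.44769719  0.24789096] 73
side1 lowest [0.18264418 0.18445507 0.18685432 0.19000853] tcp (0.4525, 0.3618, 0.148)
[0.41565084 0.3456186  0.19458213] [0.48515584 0.37708389 0.22438472] 175
s3 lowest [0.10496105 0.11068616 0.11285262 0.11572452] tcp (0.4525, 0.361, 0.0704)
[0.43608166 0.34983338 0.12087082] [0.46466215 0.37241065 0.15054099] 117
[ 0.13679346 -0.63330351  0.1502787 ] [0.3499641  0.11237265 0.65173593]
(array([0.4382, 0.3507]), array([198.8, 122.5], dtype=float32), 0.515) [0.2011038  0.24589337 0.48597361 0.50112919 0.506859  ]
```

View pics/t3.png

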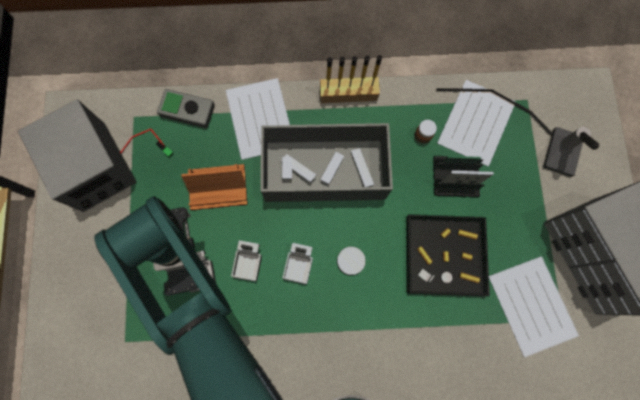

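Emit:
play_rows(
  steps=[
    {"x":0,"y":0,"z":0.015,"rx":0,"ry":0,"rz":0,"hand":0.04},
    {"x":0,"y":0,"z":0,"rx":0,"ry":0,"rz":0,"hand":0.04},
    {"x":0,"y":0,"z":0,"rx":0,"ry":0,"rz":0,"hand":0.04},
    {"x":0,"y":0.002,"z":-0.03,"rx":0,"ry":0,"rz":0,"hand":0.04},
    {"x":0,"y":0,"z":-0.015,"rx":0,"ry":0,"rz":0,"hand":0.04},
    {"x":0,"y":0,"z":-0.004,"rx":0,"ry":0,"rz":0,"hand":0.04},
    {"x":0,"y":0,"z":0,"rx":0,"ry":0,"rz":0,"hand":0.04},
  ],
)

```text
time: 4.3
tool_pos: [0.4524, 0.3627, 0.036]
ee_rot: [-1.571, 0.0, 0.159]
wrist_force: [-0.0, 0.3, -0.4]
width: 0.0401
```

```bash
python3 look.py side s4 .45 .36 .07 60
python3 - <<'E'
from h import *
s=load('s4'); W=cloud(s); P=W.reshape(-1,3); m=(np.hypot(P[:,0]-.452,P[:,1]-.362)<.06)&(P[:,2]>.06)
m2=m.reshape(400,640); hsv=cv2.cvtColor(s['color'],cv2.COLOR_RGB2HSV)
for v in range(240,266,2): print(v,[(u,*W[v,u].round(3)) for u in (270,274,288,292)])
E
```

```text
origin 222 197
4.35 [0.4528 0.363  0.0366] [-1.57e+00 -1.00e-03  1.59e-01] [-0.6  0.1  0.1] 0.0398
240 [(270, np.float64(0.478), np.float64(0.375), np.float64(0.121)), (274, np.float64(0.474), np.float64(0.365), np.float64(0.117)), (288, np.float64(0.421), np.float64(0.363), np.float64(0.142)), (292, np.float64(0.422), np.float64(0.348), np.float64(0.133))]
242 [(270, np.float64(0.478), np.float64(0.375), np.float64(0.114)), (274, np.float64(0.472), np.float64(0.367), np.float64(0.113)), (288, np.float64(0.418), np.float64(0.366), np.float64(0.138)), (292, np.float64(0.419), np.float64(0.351), np.float64(0.13))]
244 [(270, np.float64(0.478), np.float64(0.376), np.float64(0.108)), (274, np.float64(0.472), np.float64(0.367), np.float64(0.106)), (288, np.float64(0.418), np.float64(0.365), np.float64(0.132)), (292, np.float64(0.423), np.float64(0.348), np.float64(0.12))]
246 [(270, np.float64(0.478), np.float64(0.376), np.float64(0.102)), (274, np.float64(0.469), np.float64(0.37), np.float64(0.103)), (288, np.float64(0.417), np.float64(0.367), np.float64(0.128)), (292, np.float64(0.421),
[... 1675 characters left out ...]
float64(0.531), np.float64(0.324), np.float64(-0.002)), (288, np.float64(0.421), np.float64(0.367), np.float64(0.08)), (292, np.float64(0.49), np.float64(0.292), np.float64(0.001))]
262 [(270, np.float64(0.529), np.float64(0.341), np.float64(0.001)), (274, np.float64(0.456), np.float64(0.385), np.float64(0.066)), (288, np.float64(0.447), np.float64(0.344), np.float64(0.047)), (292, np.float64(0.484), np.float64(0.298), np.float64(0.0))]
264 [(270, np.float64(0.525), np.float64(0.344), np.float64(-0.002)), (274, np.float64(0.45), np.float64(0.39), np.float64(0.065)), (288, np.float64(0.448), np.float64(0.344), np.float64(0.039)), (292, np.float64(0.442), np.float64(0.335), np.float64(0.037))]
```

View pics/s4_c.png

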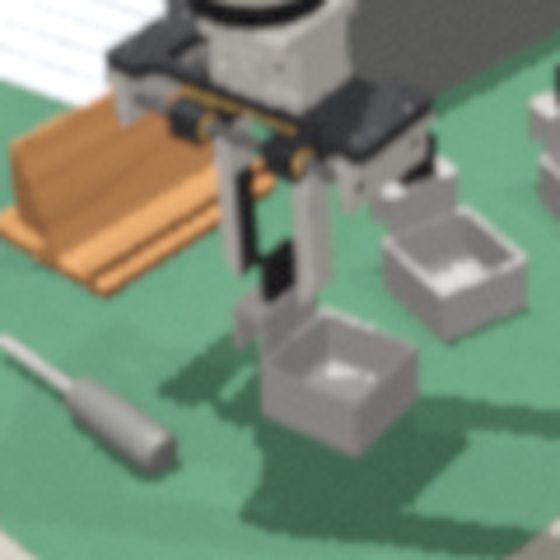

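Emit:
play_rows(
  steps=[
    {"x":0,"y":0,"z":-0.005,"rx":0,"ry":0,"rz":0,"hand":0.04},
    {"x":0,"y":0,"z":0,"rx":0,"ry":0,"rz":0,"hand":0.0},
    {"x":0,"y":0,"z":0,"rx":0,"ry":0,"rz":0,"hand":0.0},
    {"x":0,"y":0,"z":0,"rx":0,"ry":0,"rz":0,"hand":0.0},
    {"x":0,"y":0,"z":0,"rx":0,"ry":0,"rz":0,"hand":0.0},
    {"x":0,"y":0,"z":0.02,"rx":0,"ry":0,"rz":0,"hand":0.0},
  ],
)

```text
time: 5.1
tool_pos: [0.4507, 0.3617, 0.0488]
ee_rot: [-1.573, 0.004, 0.159]
wrist_force: [0.1, 0.2, -1.2]
width: 0.0077
```

Emit:
play_rows(
  steps=[
    {"x":0,"y":0,"z":0.05,"rx":0,"ry":0,"rz":0,"hand":0.0},
    {"x":0,"y":0,"z":0.05,"rx":0,"ry":0,"rz":0,"hand":0.0},
    {"x":0.025,"y":-0.039,"z":0,"rx":0,"ry":0,"rz":-0.031,"hand":0.0},
    {"x":0.025,"y":-0.039,"z":0,"rx":0,"ry":0,"rz":-0.031,"hand":0.0},
    {"x":0.025,"y":-0.039,"z":0,"rx":0,"ry":0,"rz":-0.031,"hand":0.0},
    {"x":0.025,"y":-0.039,"z":0,"rx":0,"ry":0,"rz":-0.031,"hand":0.0},
    {"x":0.024,"y":-0.039,"z":0,"rx":0,"ry":0,"rz":-0.031,"hand":0.0},
    {"x":0.024,"y":-0.039,"z":0,"rx":0,"ry":0,"rz":-0.031,"hand":0.0},
  ],
)

```text
time: 6.1
tool_pos: [0.6009, 0.1274, 0.1506]
ee_rot: [-1.571, 0.0, -0.028]
wrist_force: [0.1, 0.1, -0.1]
width: 0.008
```

```bash
python3 look.py side s5 .59 .13 .13 60; python3 look.py top t5 .59 .13 .13 60
```

```text
origin 245 128
6.15 [0.6021 0.122  0.1498] [-1.575  0.002 -0.034] [-1.2 -2.9 -1. ] 0.008
origin 225 133
6.2 [0.6011 0.1248 0.1497] [-1.572  0.002 -0.033] [ 0.   1.  -0.9] 0.0076
```

View pics/s5_c.png

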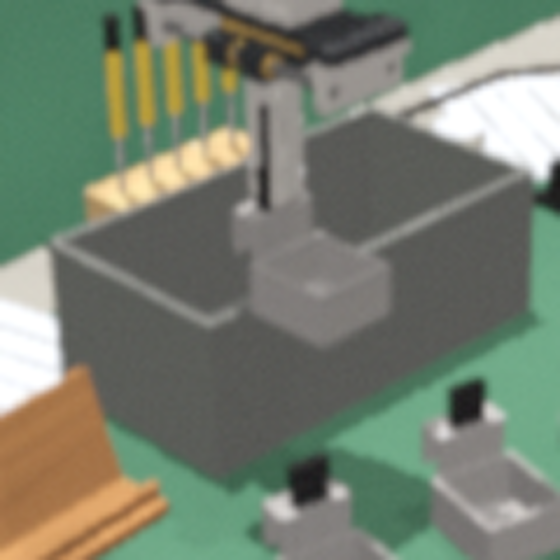

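Run:
```python
from h import *
s=load('s5'); W=cloud(s); z=W[:,:,2];x=W[:,:,0];y=W[:,:,1]
m=(x>.5)&(x<.64)&(y>.08)&(y<.18)&(z>.1)&(z<.2)
P=W[m]
print('hist z',np.histogram(P[:,2],np.arange(.1,.2,.005)))
H=P[(P[:,0]>.585)&(P[:,2]>.165)&(P[:,2]<.19)]; print('hook',H.min(0),H.max(0)); 
for lo in np.arange(.12,.2,.005):
    Q=P[(P[:,2]>lo)&(P[:,2]<lo+.005)]; print(lo.round(3),len(Q),Q.min(0).round(3),Q.max(0).round(3)) if len(Q) else 0
print(robot.get_obs()['tool_pos'])
```

```text
hist z (array([15,  9, 12, 30, 59, 59, 66, 61, 74, 69, 93, 66, 21, 24, 19, 25, 38,
       14, 14]), array([0.1  , 0.105, 0.11 , 0.115, 0.12 , 0.125, 0.13 , 0.135, 0.14 ,
       0.145, 0.15 , 0.155, 0.16 , 0.165, 0.17 , 0.175, 0.18 , 0.185,
       0.19 , 0.195]))
hook [0.58882627 0.102477   0.16565574] [0.6160221  0.15667636 0.18975685]
0.12 59 [0.524 0.1   0.12 ] [0.604 0.178 0.125]
0.125 59 [0.524 0.097 0.125] [0.597 0.163 0.13 ]
0.13 66 [0.523 0.098 0.13 ] [0.596 0.163 0.135]
0.135 61 [0.524 0.099 0.135] [0.593 0.163 0.14 ]
0.14 74 [0.523 0.099 0.14 ] [0.592 0.164 0.145]
0.145 69 [0.524 0.098 0.145] [0.596 0.164 0.15 ]
0.15 93 [0.522 0.097 0.15 ] [0.613 0.163 0.155]
0.155 66 [0.523 0.099 0.155] [0.616 0.163 0.16 ]
0.16 21 [0.589 0.105 0.16 ] [0.615 0.155 0.165]
0.165 24 [0.59  0.102 0.166] [0.615 0.155 0.17 ]
0.17 19 [0.591 0.105 0.17 ] [0.611 0.154 0.175]
0.175 25 [0.589 0.107 0.175] [0.614 0.155 0.179]
0.18 38 [0.589 0.103 0.18 ] [0.616 0.155 0.185]
0.185 14 [0.591 0.109 0.185] [0.608 0.157 0.19 ]
0.19 14 [0.586 0.116 0.191] [0.61  0.142 0.195]
0.195 15 [0.583 0.119 0.195] [0.614 0.143 0.2  ]
[0.60108951 0.12483233 0.14974206]
```

Emit:
play_rows(
  steps=[
    {"x":0,"y":0,"z":-0.025,"rx":0,"ry":0,"rz":0,"hand":0.0},
    {"x":0,"y":0,"z":-0.02,"rx":0,"ry":0,"rz":0,"hand":0.0},
    {"x":0,"y":0,"z":-0.01,"rx":0,"ry":0,"rz":0,"hand":0.0},
    {"x":0,"y":0,"z":-0.003,"rx":0,"ry":0,"rz":0,"hand":0.0},
    {"x":0,"y":0,"z":0,"rx":0,"ry":0,"rz":0,"hand":0.0},
  ],
)

```text
time: 6.82
tool_pos: [0.6005, 0.1292, 0.0935]
ee_rot: [-1.571, -0.001, -0.026]
wrist_force: [0.6, 0.6, -1.2]
width: 0.008
```

Emit:
play_rows(
  steps=[
    {"x":0,"y":0,"z":-0.002,"rx":0,"ry":0,"rz":0,"hand":0.0},
    {"x":0,"y":0,"z":0,"rx":0,"ry":0,"rz":0,"hand":0.0},
  ],
)

```text
time: 7.08
tool_pos: [0.6005, 0.1288, 0.0914]
ee_rot: [-1.571, -0.001, -0.027]
wrist_force: [0.6, -0.6, -0.8]
width: 0.0078
```

Emit:
play_rows(
  steps=[
    {"x":0,"y":0,"z":-0.002,"rx":0,"ry":0,"rz":0,"hand":0.0},
    {"x":0,"y":0,"z":0,"rx":0,"ry":0,"rz":0,"hand":0.0},
  ],
)

```text
time: 7.32
tool_pos: [0.6007, 0.1288, 0.0911]
ee_rot: [-1.57, -0.002, -0.027]
wrist_force: [-1.4, 0.4, 4.8]
width: 0.0078
```

```bash
python3 look.py side s6 .59 .13 .1 50
```

```text
origin 256 147
7.375 [0.6007 0.1288 0.0911] [-1.57  -0.002 -0.027] [-1.7  0.1  5.1] 0.0078
```

View pics/s6_c.png

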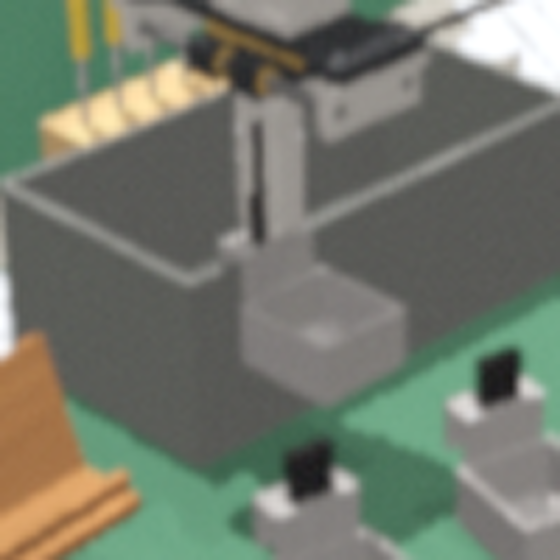

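Emit:
play_rows(
  steps=[
    {"x":0,"y":0,"z":0,"rx":0,"ry":0,"rz":0,"hand":0.03},
    {"x":0,"y":0,"z":0,"rx":0,"ry":0,"rz":0,"hand":0.04},
    {"x":0,"y":0,"z":0,"rx":0,"ry":0,"rz":0,"hand":0.04},
    {"x":0,"y":0,"z":0.03,"rx":0,"ry":0,"rz":0,"hand":0.04},
    {"x":0,"y":0,"z":0.05,"rx":0,"ry":0,"rz":0,"hand":0.04},
    {"x":0,"y":0,"z":0.05,"rx":0,"ry":0,"rz":0,"hand":0.04},
    {"x":-0.04,"y":-0.04,"z":0,"rx":0,"ry":0,"rz":0,"hand":0.04},
    {"x":-0.04,"y":-0.05,"z":0,"rx":0,"ry":0,"rz":0,"hand":0.04},
  ],
)

```text
time: 8.38
tool_pos: [0.5213, 0.0393, 0.2187]
ee_rot: [-1.571, -0.001, -0.025]
wrist_force: [0.3, -0.9, 0.2]
width: 0.04
```

```bash
python3 look.py side s7 .55 .13 .1 80
python3 - <<'E'
from h import *
s=snap('top','t7'); cups(s)
E
```

```text
origin 235 121
8.425 [0.5158 0.0339 0.218 ] [-1.576  0.005 -0.031] [-2.7 -1.9 -1.3] 0.04
cup px [285.5 219.6] hook (array([0.5415, 0.1346]), array([50.2, 15.9], dtype=float32), 1.564) tab (array([0.5293, 0.1383]), array([55.3, 19.3], dtype=float32), 1.16) [0.5315 0.1378] 22 0.087 rim (array([0., 0.]), array([0., 0.], dtype=float32), 0.0)
cup px [159.9 251.1] hook (array([0., 0.]), array([0., 0.], dtype=float32), 0.0) tab (array([0., 0.]), array([0., 0.], dtype=float32), 0.0) [nan nan] 0 nan rim (array([0.487 , 0.4629]), array([0., 0.], dtype=float32), 0.0)
cup px [246.9 255. ] hook (array([0.4764, 0.231 ]), array([50.4, 22. ], dtype=float32), 1.35) tab (array([0.4723, 0.2321]), array([25.4,  8.2], dtype=float32), 1.364) [0.4721 0.2316] 41 0.094 rim (array([0.4338, 0.2406]), array([66.9, 62.5], dtype=float32), -0.21)
cup px [290.7 258.6] hook (array([0.4682, 0.1183]), array([22.7, 12.4], dtype=float32), -0.054) tab (array([0.4618, 0.1116]), array([5.1, 2.9], dtype=float32), -0.618) [0.4614 0.1121] 5 0.094 rim (array([0.4248, 0.1251]), array([66.4, 34.1], dtype=float32), -0.242)h.py:33: RuntimeWarning: Mean of empty slice.
  print('cup px',c,'hook',rect(H),'tab',rect(T),T[:,:2].mean(0).round(4),len(T),np.median(T[:,2]).round(3),'rim',rect(R));
  ret = um.true_divide(
  return _methods._mean(a, axis=axis, dtype=dtype,
  ret = ret.dtype.type(ret / rcount)
```

View pics/s7_c.png

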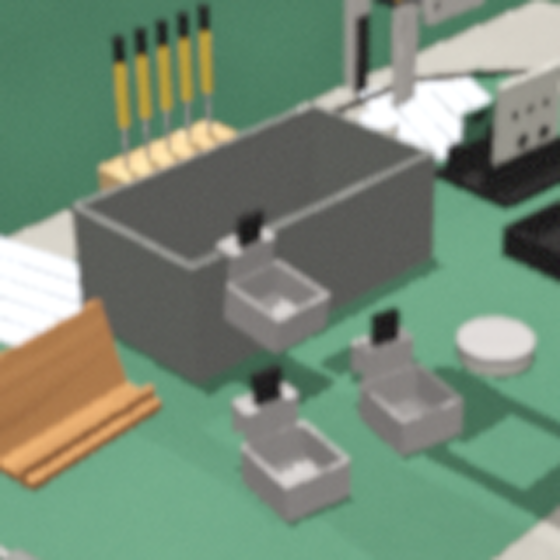

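View pics/t7.png

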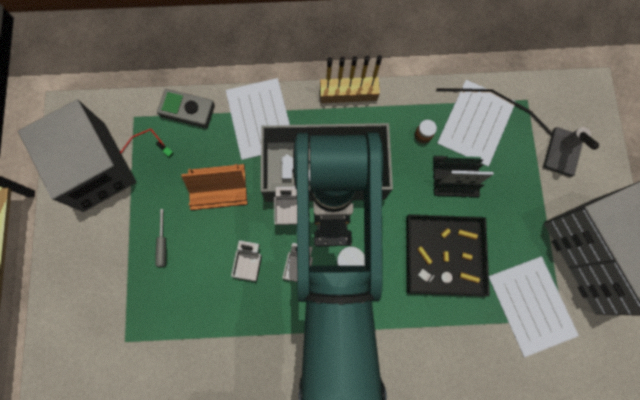

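Emit:
play_rows(
  steps=[
    {"x":-0.012,"y":0.048,"z":0,"rx":0,"ry":0,"rz":-0.046,"hand":0.04},
    {"x":-0.012,"y":0.048,"z":0,"rx":0,"ry":0,"rz":-0.046,"hand":0.04},
    {"x":-0.012,"y":0.048,"z":0,"rx":0,"ry":0,"rz":-0.046,"hand":0.04},
    {"x":-0.012,"y":0.048,"z":0,"rx":0,"ry":0,"rz":-0.046,"hand":0.04},
    {"x":0,"y":0,"z":-0.05,"rx":0,"ry":0,"rz":0,"hand":0.04},
    {"x":0,"y":0,"z":-0.05,"rx":0,"ry":0,"rz":0,"hand":0.04},
    {"x":0,"y":0,"z":-0.02,"rx":0,"ry":0,"rz":0,"hand":0.04},
    {"x":0,"y":0,"z":0,"rx":0,"ry":0,"rz":0,"hand":0.04},
  ],
)

```text
time: 9.48
tool_pos: [0.4719, 0.232, 0.0959]
ee_rot: [-1.573, 0.005, -0.211]
wrist_force: [0.3, 0.3, -0.4]
width: 0.0402
```

Emit:
play_rows(
  steps=[
    {"x":0,"y":0,"z":-0.03,"rx":0,"ry":0,"rz":0,"hand":0.04},
    {"x":0,"y":0,"z":-0.028,"rx":0,"ry":0,"rz":0,"hand":0.04},
    {"x":0,"y":0,"z":-0.01,"rx":0,"ry":0,"rz":0,"hand":0.04},
    {"x":0,"y":0,"z":0,"rx":0,"ry":0,"rz":0,"hand":0.0},
    {"x":0,"y":0,"z":0,"rx":0,"ry":0,"rz":0,"hand":0.0},
    {"x":0,"y":0,"z":0,"rx":0,"ry":0,"rz":0,"hand":0.0},
    {"x":0,"y":0,"z":0,"rx":0,"ry":0,"rz":0,"hand":0.0},
    {"x":0,"y":0,"z":0,"rx":0,"ry":0,"rz":0,"hand":0.0},
  ],
)

```text
time: 10.48
tool_pos: [0.4732, 0.2324, 0.0321]
ee_rot: [-1.57, -0.0, -0.211]
wrist_force: [-2.0, 0.1, 5.8]
width: 0.0074
```

Emit:
play_rows(
  steps=[
    {"x":0,"y":0,"z":0.02,"rx":0,"ry":0,"rz":0,"hand":0.0},
    {"x":0,"y":0,"z":0.05,"rx":0,"ry":0,"rz":0,"hand":0.0},
    {"x":0,"y":0,"z":0.05,"rx":0,"ry":0,"rz":0,"hand":0.0},
    {"x":0,"y":-0.04,"z":0.01,"rx":0,"ry":0,"rz":0.046,"hand":0.0},
    {"x":0,"y":-0.05,"z":0,"rx":0,"ry":0,"rz":0.046,"hand":0.0},
    {"x":0,"y":-0.05,"z":0,"rx":0,"ry":0,"rz":0.046,"hand":0.0},
    {"x":0.005,"y":-0.045,"z":0,"rx":0,"ry":0,"rz":0.046,"hand":0.0},
    {"x":0.03,"y":-0.0175,"z":0,"rx":0,"ry":0,"rz":0,"hand":0.0},
  ],
)

```text
time: 11.48
tool_pos: [0.5079, 0.0269, 0.161]
ee_rot: [-1.572, -0.001, -0.03]
wrist_force: [1.2, 0.6, -1.4]
width: 0.0076
```

Emit:
play_rows(
  steps=[
    {"x":0.04,"y":0,"z":0,"rx":0,"ry":0,"rz":0,"hand":0.0},
    {"x":0.035,"y":0,"z":0,"rx":0,"ry":0,"rz":0,"hand":0.0},
    {"x":0.013,"y":0,"z":0,"rx":0,"ry":0,"rz":0,"hand":0.0},
    {"x":0,"y":0,"z":-0.02,"rx":0,"ry":0,"rz":0,"hand":0.0},
    {"x":0,"y":0,"z":0,"rx":0,"ry":0,"rz":0,"hand":0.0},
  ],
)

```text
time: 12.1
tool_pos: [0.5945, 0.0295, 0.1387]
ee_rot: [-1.571, 0.005, -0.027]
wrist_force: [0.5, 0.1, -1.1]
width: 0.0079
```

```bash
cat > cupside.py <<'E'
import sys
from h import *
s=load(sys.argv[1]); yc=float(sys.argv[2]); W=cloud(s); z=W[:,:,2];x=W[:,:,0];y=W[:,:,1]
m=(x>.5)&(x<.64)&(abs(y-yc)<.05)&(z>.06)&(z<.2); P=W[m]
for lo in np.arange(.08,.2,.005):
    Q=P[(P[:,2]>lo)&(P[:,2]<lo+.005)]; print(lo.round(3),len(Q),Q.min(0).round(3)[:2],Q.max(0).round(3)[:2]) if len(Q) else 0
E
python3 look.py side s8 .59 .03 .13 60; python3 cupside.py s8 .03
```

```text
origin 268 117
12.15 [0.5951 0.0295 0.14  ] [-1.571  0.003 -0.027] [-0.1 -0.5 -1.1] 0.0079
0.08 13 [0.593 0.032] [0.6   0.078]
0.085 14 [0.59  0.037] [0.6   0.077]
0.09 13 [0.594 0.042] [0.599 0.079]
0.095 9 [0.595 0.048] [0.598 0.078]
0.1 10 [0.547 0.05 ] [0.599 0.079]
0.105 48 [ 0.519 -0.002] [0.602 0.08 ]
0.11 51 [ 0.519 -0.   ] [0.601 0.078]
0.115 67 [ 0.518 -0.003] [0.604 0.079]
0.12 71 [ 0.519 -0.001] [0.601 0.066]
0.125 62 [ 0.516 -0.003] [0.586 0.065]
0.13 56 [ 0.517 -0.001] [0.586 0.063]
0.135 81 [ 0.517 -0.003] [0.587 0.065]
0.14 82 [ 0.515 -0.002] [0.608 0.065]
0.145 26 [0.519 0.001] [0.612 0.056]
0.15 24 [0.585 0.009] [0.611 0.056]
0.155 17 [0.584 0.003] [0.606 0.057]
0.16 19 [0.584 0.004] [0.607 0.057]
0.165 30 [0.583 0.006] [0.612 0.054]
0.17 26 [0.583 0.006] [0.61  0.051]
0.175 6 [0.583 0.033] [0.604 0.041]
0.18 14 [0.578 0.024] [0.611 0.042]
0.185 16 [0.577 0.022] [0.601 0.045]
0.19 18 [0.574 0.024] [0.607 0.046]
0.195 15 [0.575 0.021] [0.606 0.044]
```

View pics/s8_c.png

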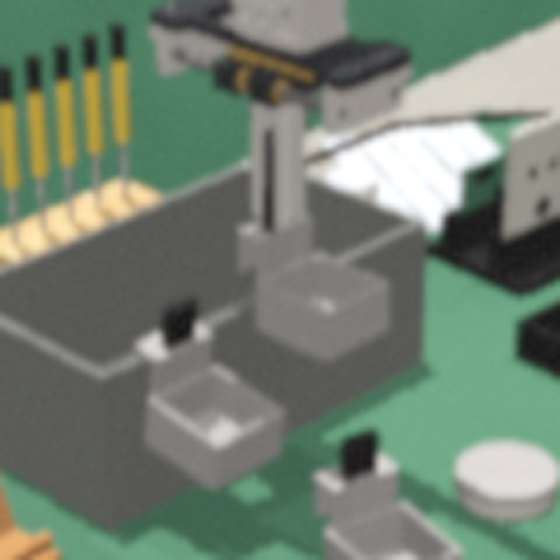

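Emit:
play_rows(
  steps=[
    {"x":0.002,"y":0,"z":-0.02,"rx":0,"ry":0,"rz":0,"hand":0.0},
    {"x":0,"y":0,"z":-0.018,"rx":0,"ry":0,"rz":0,"hand":0.0},
    {"x":0,"y":0,"z":-0.008,"rx":0,"ry":0,"rz":0,"hand":0.0},
    {"x":0,"y":0,"z":-0.002,"rx":0,"ry":0,"rz":0,"hand":0.0},
    {"x":0,"y":0,"z":-0.001,"rx":0,"ry":0,"rz":0,"hand":0.0},
    {"x":0,"y":0,"z":0,"rx":0,"ry":0,"rz":0,"hand":0.0},
  ],
)

```text
time: 12.9
tool_pos: [0.5987, 0.0294, 0.0926]
ee_rot: [-1.571, -0.001, -0.027]
wrist_force: [-0.4, -0.2, -0.9]
width: 0.0075
```

Emit:
play_rows(
  steps=[
    {"x":0,"y":0,"z":-0.002,"rx":0,"ry":0,"rz":0,"hand":0.0},
    {"x":0,"y":0,"z":0,"rx":0,"ry":0,"rz":0,"hand":0.0},
  ],
)

```text
time: 13.15
tool_pos: [0.5989, 0.0294, 0.0918]
ee_rot: [-1.571, -0.003, -0.027]
wrist_force: [-1.9, 0.5, 5.3]
width: 0.0079
```

```bash
python3 look.py side s9 .59 .03 .13 60
```

```text
origin 268 117
13.2 [0.5989 0.0294 0.0918] [-1.571 -0.003 -0.027] [-1.   0.3  6. ] 0.0077
```

View pics/s9_c.png

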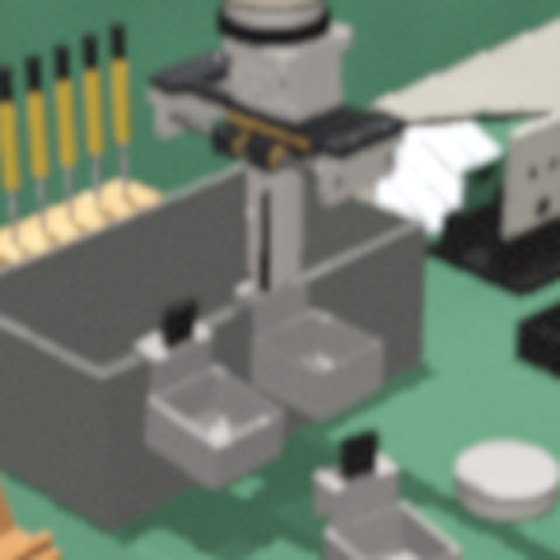

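Hook seated on the rim. Release, then on to the third cup.

Emit:
play_rows(
  steps=[
    {"x":0,"y":0,"z":0,"rx":0,"ry":0,"rz":0,"hand":0.03},
    {"x":0,"y":0,"z":0,"rx":0,"ry":0,"rz":0,"hand":0.04},
    {"x":0,"y":0,"z":0,"rx":0,"ry":0,"rz":0,"hand":0.04},
    {"x":0,"y":0,"z":0.03,"rx":0,"ry":0,"rz":0,"hand":0.04},
    {"x":0,"y":0,"z":0.05,"rx":0,"ry":0,"rz":0,"hand":0.04},
    {"x":0,"y":0,"z":0.05,"rx":0,"ry":0,"rz":0,"hand":0.04},
    {"x":-0.03,"y":-0.05,"z":0,"rx":0,"ry":0,"rz":0,"hand":0.04},
    {"x":-0.03,"y":-0.05,"z":0,"rx":0,"ry":0,"rz":0,"hand":0.04},
  ],
)

```text
time: 14.2
tool_pos: [0.5385, -0.0715, 0.2201]
ee_rot: [-1.572, -0.002, -0.025]
wrist_force: [0.8, -0.5, -0.8]
width: 0.0397
```

```bash
python3 look.py side s10 .55 .09 .1 80; python3 - 2>/dev/null <<'E'
from h import *
s=snap('top','t10'); cups(s)
E
```

```text
origin 244 116
14.25 [ 0.5347 -0.0777  0.2201] [-1.577  0.002 -0.033] [-1.  -1.8  0.2] 0.0398
cup px [287.3 219.5] hook (array([0.5425, 0.132 ]), array([55.9, 15.9], dtype=float32), -1.535) tab (array([0.5368, 0.1308]), array([59.7, 23.3], dtype=float32), 1.556) [0.532  0.1289] 43 0.087 rim (array([0., 0.]), array([0., 0.], dtype=float32), 0.0)
cup px [320.9 218.3] hook (array([0.5383, 0.046 ]), array([32.1, 21.4], dtype=float32), -1.485) tab (array([0.5302, 0.0516]), array([39.7, 18.7], dtype=float32), 0.839) [0.5329 0.0533] 25 0.087 rim (array([0., 0.]), array([0., 0.], dtype=float32), 0.0)
cup px [160.  251.3] hook (array([0., 0.]), array([0., 0.], dtype=float32), 0.0) tab (array([0., 0.]), array([0., 0.], dtype=float32), 0.0) [nan nan] 0 nan rim (array([0.4734, 0.4568]), array([48.7,  8.6], dtype=float32), 0.09)
cup px [299.3 256.9] hook (array([0.4633, 0.0998]), array([49.6, 22. ], dtype=float32), 1.301) tab (array([0.4599, 0.1014]), array([24.8,  8.4], dtype=float32), 1.315) [0.4593 0.1012] 39 0.095 rim (array([0.4212, 0.1117]), array([66.3, 62.1], dtype=float32), -0.272)
```

View pics/s10_c.png

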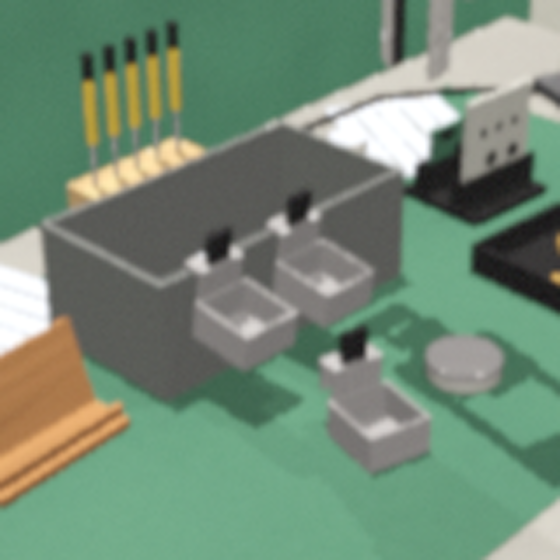

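Emit:
play_rows(
  steps=[
    {"x":-0.02,"y":0.043,"z":0,"rx":0,"ry":0,"rz":-0.061,"hand":0.04},
    {"x":-0.02,"y":0.043,"z":0,"rx":0,"ry":0,"rz":-0.061,"hand":0.04},
    {"x":-0.02,"y":0.043,"z":0,"rx":0,"ry":0,"rz":-0.061,"hand":0.04},
    {"x":-0.019,"y":0.043,"z":0,"rx":0,"ry":0,"rz":-0.061,"hand":0.04},
    {"x":0,"y":0,"z":-0.05,"rx":0,"ry":0,"rz":0,"hand":0.04},
    {"x":0,"y":0,"z":-0.05,"rx":0,"ry":0,"rz":0,"hand":0.04},
    {"x":0,"y":0,"z":-0.02,"rx":0,"ry":0,"rz":0,"hand":0.04},
    {"x":0,"y":0,"z":0,"rx":0,"ry":0,"rz":0,"hand":0.04},
  ],
)

```text
time: 15.3
tool_pos: [0.4577, 0.102, 0.0973]
ee_rot: [-1.572, 0.005, -0.27]
wrist_force: [-0.2, -0.5, -0.5]
width: 0.0401
```

Emit:
play_rows(
  steps=[
    {"x":0,"y":0,"z":-0.03,"rx":0,"ry":0,"rz":0,"hand":0.04},
    {"x":0,"y":0,"z":-0.028,"rx":0,"ry":0,"rz":0,"hand":0.04},
    {"x":0,"y":0,"z":-0.008,"rx":0,"ry":0,"rz":0,"hand":0.04},
    {"x":0,"y":0,"z":0,"rx":0,"ry":0,"rz":0,"hand":0.0},
    {"x":0,"y":0,"z":0,"rx":0,"ry":0,"rz":0,"hand":0.0},
    {"x":0,"y":0,"z":0,"rx":0,"ry":0,"rz":0,"hand":0.0},
    {"x":0,"y":0,"z":0,"rx":0,"ry":0,"rz":0,"hand":0.0},
  ],
)

```text
time: 16.18
tool_pos: [0.4595, 0.1016, 0.0349]
ee_rot: [-1.57, -0.001, -0.271]
wrist_force: [-1.5, 0.3, 3.2]
width: 0.0077
```

Emit:
play_rows(
  steps=[
    {"x":0,"y":0,"z":0.02,"rx":0,"ry":0,"rz":0,"hand":0.0},
    {"x":0,"y":0,"z":0.05,"rx":0,"ry":0,"rz":0,"hand":0.0},
    {"x":0,"y":-0.02,"z":0.05,"rx":0,"ry":0,"rz":0.06,"hand":0.0},
    {"x":0,"y":-0.05,"z":0,"rx":0,"ry":0,"rz":0.061,"hand":0.0},
    {"x":0,"y":-0.05,"z":0,"rx":0,"ry":0,"rz":0.061,"hand":0.0},
    {"x":0.008,"y":-0.04,"z":0,"rx":0,"ry":0,"rz":0.062,"hand":0.0},
    {"x":0.03,"y":-0.0115,"z":0,"rx":0,"ry":0,"rz":0,"hand":0.0},
    {"x":0.04,"y":0,"z":0,"rx":0,"ry":0,"rz":0,"hand":0.0},
  ],
)

```text
time: 17.18
tool_pos: [0.5377, -0.0717, 0.1542]
ee_rot: [-1.571, -0.001, -0.03]
wrist_force: [0.1, 0.6, 0.1]
width: 0.0076
```

Emit:
play_rows(
  steps=[
    {"x":0.04,"y":0,"z":0,"rx":0,"ry":0,"rz":0,"hand":0.0},
    {"x":0.017,"y":0,"z":0,"rx":0,"ry":0,"rz":0,"hand":0.0},
    {"x":0,"y":0,"z":-0.02,"rx":0,"ry":0,"rz":0,"hand":0.0},
    {"x":0,"y":0,"z":0,"rx":0,"ry":0,"rz":0,"hand":0.0},
    {"x":0,"y":0,"z":0,"rx":0,"ry":0,"rz":0,"hand":0.0},
  ],
)

```text
time: 17.8
tool_pos: [0.5943, -0.0701, 0.1343]
ee_rot: [-1.571, -0.0, -0.027]
wrist_force: [-0.4, 0.1, -1.4]
width: 0.0078
```

```bash
python3 look.py side s11 .59 -.07 .13 60; python3 cupside.py s11 -.07
```

```text
origin 288 107
17.85 [ 0.5945 -0.0702  0.1348] [-1.571e+00 -1.000e-03 -2.700e-02] [ 0.2  0.1 -1.5] 0.0075
0.08 11 [ 0.59 -0.06] [ 0.598 -0.021]
0.085 12 [ 0.59  -0.056] [ 0.598 -0.02 ]
0.09 8 [ 0.593 -0.048] [ 0.597 -0.022]
0.095 18 [ 0.52  -0.101] [ 0.599 -0.023]
0.1 50 [ 0.518 -0.097] [ 0.596 -0.021]
0.105 60 [ 0.517 -0.102] [ 0.597 -0.023]
0.11 59 [ 0.516 -0.104] [ 0.595 -0.022]
0.115 67 [ 0.517 -0.103] [ 0.6   -0.023]
0.12 63 [ 0.516 -0.103] [ 0.598 -0.024]
0.125 65 [ 0.519 -0.103] [ 0.589 -0.035]
0.13 78 [ 0.519 -0.105] [ 0.592 -0.034]
0.135 40 [ 0.517 -0.099] [ 0.608 -0.035]
0.14 21 [ 0.583 -0.096] [ 0.609 -0.042]
0.145 21 [ 0.583 -0.097] [ 0.608 -0.047]
0.15 17 [ 0.582 -0.093] [ 0.608 -0.044]
0.155 21 [ 0.584 -0.099] [ 0.612 -0.046]
0.16 33 [ 0.584 -0.095] [ 0.611 -0.04 ]
0.165 9 [ 0.586 -0.079] [ 0.605 -0.042]
0.17 10 [ 0.582 -0.074] [ 0.609 -0.057]
0.175 9 [ 0.578 -0.08 ] [ 0.605 -0.057]
0.18 17 [ 0.575 -0.079] [ 0.605 -0.057]
0.185 14 [ 0.576 -0.076] [ 0.607 -0.054]
0.19 19 [ 0.575 -0.079] [ 0.608 -0.054]
0.195 15 [ 0.572 -0.075] [ 0.607 -0.059]
```

View pics/s11_c.png

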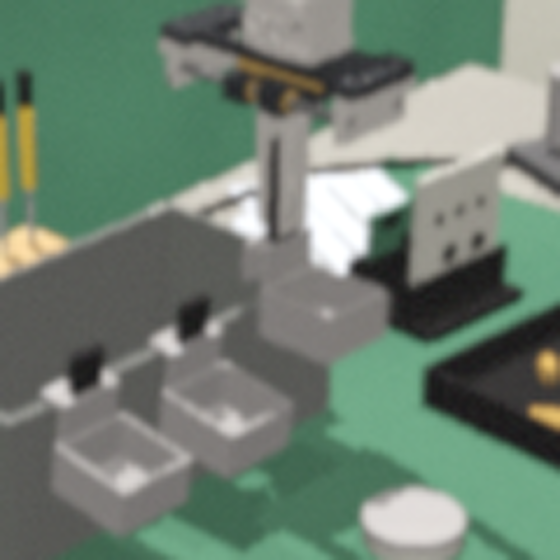

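Emit:
play_rows(
  steps=[
    {"x":0,"y":0,"z":-0.02,"rx":0,"ry":0,"rz":0,"hand":0.0},
    {"x":0,"y":0,"z":-0.012,"rx":0,"ry":0,"rz":0,"hand":0.0},
    {"x":0,"y":0,"z":-0.004,"rx":0,"ry":0,"rz":0,"hand":0.0},
    {"x":0,"y":0,"z":-0.003,"rx":0,"ry":0,"rz":0,"hand":0.0},
    {"x":0,"y":0,"z":0,"rx":0,"ry":0,"rz":0,"hand":0.0},
    {"x":0,"y":0,"z":0,"rx":0,"ry":0,"rz":0,"hand":0.0},
  ],
)

```text
time: 18.6
tool_pos: [0.5946, -0.0701, 0.0955]
ee_rot: [-1.571, -0.001, -0.027]
wrist_force: [-0.4, 0.5, -1.7]
width: 0.0078
```

Emit:
play_rows(
  steps=[
    {"x":0,"y":0,"z":-0.002,"rx":0,"ry":0,"rz":0,"hand":0.0},
    {"x":0,"y":0,"z":0,"rx":0,"ry":0,"rz":0,"hand":0.0},
  ],
)

```text
time: 18.85
tool_pos: [0.5947, -0.0702, 0.095]
ee_rot: [-1.571, -0.002, -0.027]
wrist_force: [-1.4, 0.2, 4.9]
width: 0.0081
```

Emit:
play_rows(
  steps=[
    {"x":0,"y":0,"z":0,"rx":0,"ry":0,"rz":0,"hand":0.03},
    {"x":0,"y":0,"z":0,"rx":0,"ry":0,"rz":0,"hand":0.04},
    {"x":0,"y":0,"z":0,"rx":0,"ry":0,"rz":0,"hand":0.04},
    {"x":0,"y":0,"z":0.03,"rx":0,"ry":0,"rz":0,"hand":0.04},
    {"x":0,"y":0,"z":0.05,"rx":0,"ry":0,"rz":0,"hand":0.04},
    {"x":-0.05,"y":0,"z":0.05,"rx":0,"ry":0,"rz":0,"hand":0.04},
    {"x":-0.05,"y":0.0,"z":0,"rx":0,"ry":0,"rz":0,"hand":0.04},
    {"x":-0.05,"y":0.0,"z":0,"rx":0,"ry":0,"rz":0,"hand":0.04},
  ],
)

```text
time: 19.85
tool_pos: [0.4491, -0.0702, 0.2178]
ee_rot: [-1.571, -0.002, -0.027]
wrist_force: [0.1, -0.2, -0.1]
width: 0.0401
```

Emit:
play_rows(
  steps=[
    {"x":-0.05,"y":0,"z":0,"rx":0,"ry":0,"rz":0,"hand":0.04},
    {"x":-0.04,"y":0.0,"z":0,"rx":0,"ry":0,"rz":0,"hand":0.04},
    {"x":0,"y":0.0,"z":0,"rx":0,"ry":0,"rz":0,"hand":0.04},
  ],
)

```text
time: 20.23
tool_pos: [0.3587, -0.0701, 0.2178]
ee_rot: [-1.572, -0.003, -0.028]
wrist_force: [0.4, -0.4, 0.1]
width: 0.0397
```

```bash
python3 look.py side s12 .55 .03 .1 90
cat > meas.py <<'E'
import sys
from h import *
s=snap('top',sys.argv[1]); W=cloud(s);z=W[:,:,2];x=W[:,:,0];y=W[:,:,1]
for y0 in (.13,.03,-.07):
    m=(abs(y-y0)<.05)&(x>.5)&(x<.63)
    T=W[m&(z>.135)&(z<.16)]; R=W[m&(z>.085)&(z<.102)&(x<.575)]; H=W[m&(z>.121)&(z<.13)&(x<.63)]
    F=W[m&(z<.075)&(z>.055)&(x<.59)]
    for n,Q in zip(('tab','rim','floor'),(T,R,F)):
        if len(Q)>5: print(y0,n,rect(Q),np.percentile(Q[:,2],[5,50,95]).round(3),len(Q))
m=(y<-.22)&(y>-.45)&(x>.5)&(x<.75)
P=W[m&(z>.125)&(z<.14)]; print('panel top',rect(P),np.median(P[:,2]))
m=(y<-.15)&(y>-.42)&(x>.3)&(x<.55)
hsv=cv2.cvtColor(s['color'],cv2.COLOR_RGB2HSV)
b=(hsv[:,:,0]>15)&(hsv[:,:,0]<32)&(hsv[:,:,1]>110)&(hsv[:,:,2]>80)&(x>.3)&(x<.65)&(z<.12)&(y<.2)
for c,P in comps(b,W,15):
    M=P[:,:2].mean(0); _,_,vt=np.linalg.svd(P[:,:2]-M); print('brass',c,rect(P),M.round(4),'pca',round(float(np.arctan2(*(vt[0][::-1]))),3),np.median(P[:,2]).round(3))
E
python3 meas.py t12
```

```text
origin 247 99
20.275 [ 0.3598 -0.0701  0.2176] [-1.571 -0.002 -0.028] [-0.   0.7 -0.1] 0.0399
0.13 tab (array([0.5894, 0.1296]), array([25.5,  8.8], dtype=float32), -1.566) [0.141 0.153 0.156] 47
0.13 rim (array([0.55  , 0.1312]), array([61.7, 49. ], dtype=float32), 1.545) [0.085 0.088 0.094] 70
0.13 floor (array([0.5616, 0.1314]), array([56.5, 55.7], dtype=float32), -0.016) [0.055 0.059 0.064] 371
0.03 tab (array([0.5871, 0.0295]), array([23.7,  8.3], dtype=float32), 1.55) [0.151 0.154 0.156] 46
0.03 rim (array([0.5497, 0.0304]), array([62. , 52.5], dtype=float32), 1.534) [0.085 0.089 0.093] 78
0.03 floor (array([0.5582, 0.0316]), array([64.1, 59.2], dtype=float32), -0.031) [0.055 0.059 0.064] 408
-0.07 tab (array([ 0.5944, -0.0703]), array([25.1,  8.7], dtype=float32), -1.552) [0.137 0.154 0.158] 59
-0.07 rim (array([ 0.5488, -0.0696]), array([62.4, 52.6], dtype=float32), 1.541) [0.086 0.093 0.097] 117
-0.07 floor (array([ 0.5561, -0.0696]), array([65.1, 61.8], dtype=float32), -0.032) [0.058 0.062 0.072] 518
panel top (array([ 0.6216, -0.3213]), array([98.7,  7.5], dtype=float32), 1.494) 0.13137025210522313
brass [445.7 232.5] (array([ 0.4954, -0.2777]), array([28.5, 15.1], dtype=float32), -0.876) [ 0.4943 -0.2763] pca 2.186 0.015
brass [467.8 233.9] (array([ 0.489 , -0.3347]), array([52.6, 16.3], dtype=float32), 1.265) [ 0.488 -0.333] pca -1.864 0.015
brass [477.9 279.7] (array([ 0.3699, -0.3445]), array([11.4,  9.6], dtype=float32), 0.385) [ 0.3702 -0.3445] pca 3.026 0.016
```

View pics/s12_c.png

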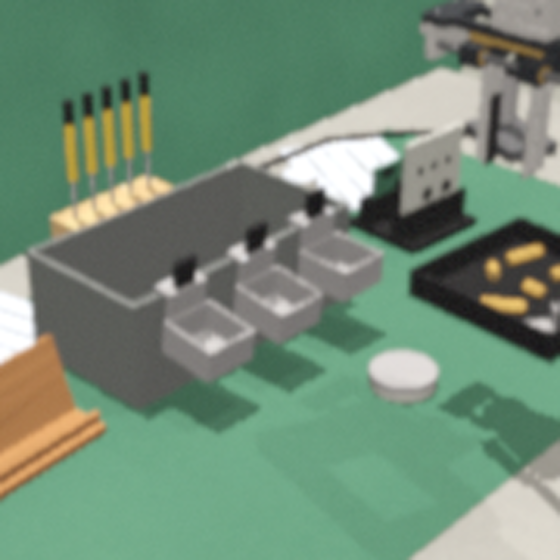

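View pics/t12.png

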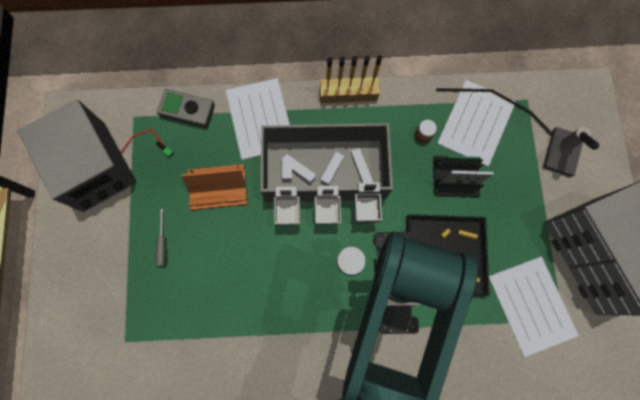

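Run:
```python
from h import *
for fn in('top0','t10'):
    s=load(fn); W=cloud(s);z=W[:,:,2];x=W[:,:,0];y=W[:,:,1]
    hsv=cv2.cvtColor(s['color'],cv2.COLOR_RGB2HSV)
    b=(hsv[:,:,0]>14)&(hsv[:,:,0]<34)&(hsv[:,:,1]>90)&(hsv[:,:,2]>70)&(x>.3)&(x<.55)&(y<-.17)&(y>-.37)
    for c,P in comps(b,W,45):
        P=P[P[:,2]>.011]; M=P[:,:2].mean(0); vt=np.linalg.svd(P[:,:2]-M)[2]; print(c,rect(P),M.round(4),np.arctan(vt[0][1]/vt[0][0]).round(3))
```

```text
[445.6 232.6] (array([ 0.4943, -0.275 ]), array([24.7, 13.5], dtype=float32), -0.946) [ 0.4938 -0.2747] -0.96
[467.6 233.8] (array([ 0.4888, -0.3316]), array([49.8, 13.2], dtype=float32), 1.246) [ 0.4879 -0.3319] 1.268
[424.7 254.8] (array([ 0.4398, -0.2158]), array([47.7, 12.7], dtype=float32), 0.526) [ 0.4392 -0.2153] 0.539
[445.8 255.9] (array([ 0.4345, -0.2699]), array([23.6, 13.1], dtype=float32), 0.054) [ 0.4345 -0.2695] -0.035
[467.1 255.7] (array([ 0.4316, -0.3224]), array([23.1, 12.6], dtype=float32), 1.341) [ 0.4316 -0.323 ] 1.15
[469.5 277.2] (array([ 0.3778, -0.3235]), array([49., 13.], dtype=float32), 1.238) [ 0.3776 -0.3232] 1.243
[467.5 233.8] (array([ 0.4881, -0.3322]), array([48.7, 14.5], dtype=float32), 1.256) [ 0.4881 -0.331 ] 1.269
[445.9 256. ] (array([ 0.4348, -0.2695]), array([23.1, 12.9], dtype=float32), -0.138) [ 0.434  -0.2697] -0.127
[466.8 255.7] (array([ 0.4324, -0.3226]), array([25.2, 12.9], dtype=float32), 1.252) [ 0.4319 -0.3224] 1.223
[469.8 277.3] (array([ 0.3782, -0.3234]), array([48.3, 13.6], dtype=float32), 1.237) [ 0.3776 -0.3234] 1.217
```

Emit:
play_rows(
  steps=[
    {"x":0.0257,"y":-0.0523,"z":0,"rx":0,"ry":0,"rz":-0.0566,"hand":0.03},
    {"x":0.0257,"y":-0.0523,"z":0,"rx":0,"ry":0,"rz":-0.0566,"hand":0.03},
    {"x":0.0257,"y":-0.0523,"z":0,"rx":0,"ry":0,"rz":-0.0566,"hand":0.03},
    {"x":0.0257,"y":-0.0523,"z":0,"rx":0,"ry":0,"rz":-0.0566,"hand":0.03},
    {"x":0.0257,"y":-0.0523,"z":0,"rx":0,"ry":0,"rz":-0.0566,"hand":0.03},
    {"x":0,"y":0,"z":-0.06,"rx":0,"ry":0,"rz":0,"hand":0.03},
    {"x":0,"y":0,"z":-0.06,"rx":0,"ry":0,"rz":0,"hand":0.03},
    {"x":0,"y":0,"z":0,"rx":0,"ry":0,"rz":0,"hand":0.03},
  ],
)

```text
time: 21.32
tool_pos: [0.4846, -0.328, 0.0879]
ee_rot: [-1.564, 0.017, -0.31]
wrist_force: [-0.1, 2.2, -0.1]
width: 0.03
```

Emit:
play_rows(
  steps=[
    {"x":0,"y":0,"z":0,"rx":0,"ry":0,"rz":0,"hand":0.03},
    {"x":0,"y":0,"z":0,"rx":0,"ry":0,"rz":0,"hand":0.03},
  ],
)

```text
time: 21.58
tool_pos: [0.4912, -0.3334, 0.1019]
ee_rot: [-1.574, -0.008, -0.31]
wrist_force: [-0.2, -0.2, -0.1]
width: 0.03
```

Emit:
play_rows(
  steps=[
    {"x":0,"y":0,"z":-0.03,"rx":0,"ry":0,"rz":0,"hand":0.03},
    {"x":0,"y":0,"z":-0.03,"rx":0,"ry":0,"rz":0,"hand":0.03},
    {"x":0,"y":0,"z":-0.03,"rx":0,"ry":0,"rz":0,"hand":0.03},
    {"x":0,"y":0,"z":-0.015,"rx":0,"ry":0,"rz":0,"hand":0.03},
    {"x":0,"y":0,"z":0,"rx":0,"ry":0,"rz":0,"hand":0.03},
    {"x":0,"y":0,"z":0,"rx":0,"ry":0,"rz":0,"hand":0.03},
    {"x":0,"y":0,"z":0,"rx":0,"ry":0,"rz":0,"hand":0.03},
  ],
)

```text
time: 22.45
tool_pos: [0.4896, -0.3325, -0.006]
ee_rot: [-1.572, -0.003, -0.31]
wrist_force: [-0.6, -0.1, -0.1]
width: 0.0303
```

```bash
python3 look.py side s13 .488 -.33 .02 40
python3 - <<'E'
from h import *
s=load('s13'); W=cloud(s); P=W.reshape(-1,3); m=(np.hypot(P[:,0]-.488,P[:,1]+.332)<.05)&(P[:,2]>.021); Q=P[m]
print(np.sort(Q[:,2])[:20].round(4)); Q=Q[Q[:,2]<.05]; print(Q.min(0),Q.max(0))
E
```

```text
origin 374 138
22.5 [ 0.4894 -0.3322 -0.0064] [-1.572 -0.003 -0.31 ] [ 0.2  0.5 -0.1] 0.0298
[0.021  0.021  0.0211 0.0213 0.0222 0.023  0.0232 0.0234 0.0235 0.0244
 0.0256 0.0256 0.0259 0.0262 0.0263 0.0269 0.0273 0.0274 0.0275 0.0275]
[ 0.4587643  -0.37552986  0.02101134] [ 0.53189864 -0.30616952  0.04967278]
```

View pics/s13_c.png

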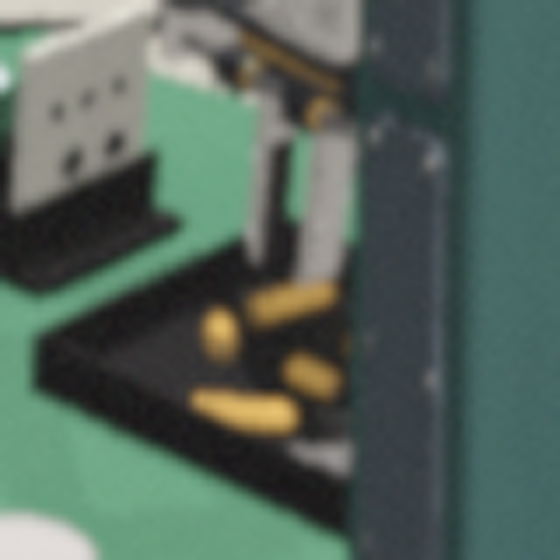

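Emit:
play_rows(
  steps=[
    {"x":-0.001,"y":0,"z":-0.01,"rx":0,"ry":0,"rz":0,"hand":0.03},
    {"x":0,"y":0,"z":-0.006,"rx":0,"ry":0,"rz":0,"hand":0.03},
    {"x":0,"y":0,"z":-0.004,"rx":0,"ry":0,"rz":0,"hand":0.03},
    {"x":0,"y":0,"z":0,"rx":0,"ry":0,"rz":0,"hand":0.03},
    {"x":0,"y":0,"z":0,"rx":0,"ry":0,"rz":0,"hand":0.03},
  ],
)

```text
time: 23.12
tool_pos: [0.4876, -0.3317, -0.0278]
ee_rot: [-1.571, -0.0, -0.31]
wrist_force: [0.5, 0.6, 0.4]
width: 0.0296
```

Emit:
play_rows(
  steps=[
    {"x":0,"y":0,"z":-0.003,"rx":0,"ry":0,"rz":0,"hand":0.03},
    {"x":0,"y":0,"z":0,"rx":0,"ry":0,"rz":0,"hand":0.03},
    {"x":0,"y":0,"z":0,"rx":0,"ry":0,"rz":0,"hand":0.03},
  ],
)

```text
time: 23.5
tool_pos: [0.4881, -0.332, -0.0294]
ee_rot: [-1.571, -0.002, -0.31]
wrist_force: [-1.3, 0.4, 4.7]
width: 0.0302
```

```bash
python3 look.py side s14 .488 -.33 .02 40
```

```text
origin 374 138
23.55 [ 0.4881 -0.332  -0.0294] [-1.571 -0.002 -0.31 ] [-1.3  0.7  4.8] 0.03
```

View pics/s14_c.png

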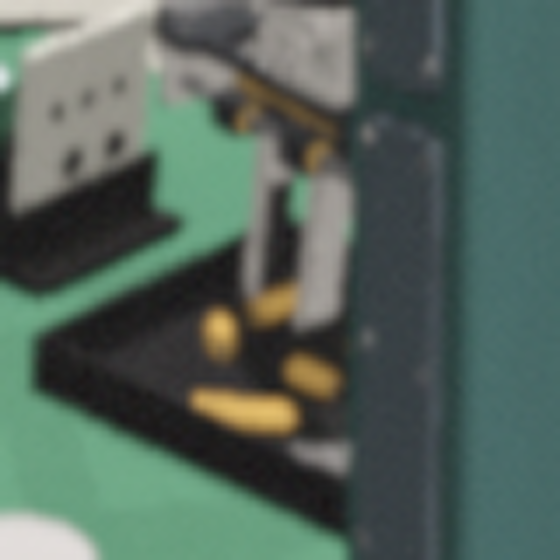

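Emit:
play_rows(
  steps=[
    {"x":0,"y":0,"z":0.003,"rx":0,"ry":0,"rz":0,"hand":0.03},
    {"x":0,"y":0,"z":0,"rx":0,"ry":0,"rz":0,"hand":0.0},
    {"x":0,"y":0,"z":0,"rx":0,"ry":0,"rz":0,"hand":0.0},
    {"x":0,"y":0,"z":0,"rx":0,"ry":0,"rz":0,"hand":0.0},
    {"x":0,"y":0,"z":0.02,"rx":0,"ry":0,"rz":0,"hand":0.0},
    {"x":0,"y":0,"z":0.04,"rx":0,"ry":0,"rz":0,"hand":0.0},
    {"x":0,"y":0,"z":0.06,"rx":0,"ry":0,"rz":0,"hand":0.0},
  ],
)

```text
time: 24.42
tool_pos: [0.4859, -0.3303, 0.0904]
ee_rot: [-1.568, 0.006, -0.31]
wrist_force: [1.4, -0.1, -0.3]
width: 0.0133
```

Emit:
play_rows(
  steps=[
    {"x":0,"y":0.01,"z":0.05,"rx":0,"ry":0,"rz":0.02,"hand":0.0},
    {"x":0.01,"y":0.03,"z":0.02,"rx":0,"ry":0,"rz":0.043,"hand":0.0},
    {"x":0.012,"y":0.05,"z":0,"rx":0,"ry":0,"rz":0.05,"hand":0.0},
    {"x":0.012,"y":0.05,"z":0,"rx":0,"ry":0,"rz":0.05,"hand":0.0},
    {"x":0.012,"y":0.05,"z":0,"rx":0,"ry":0,"rz":0.05,"hand":0.0},
    {"x":0.012,"y":0.05,"z":0,"rx":0,"ry":0,"rz":0.05,"hand":0.0},
    {"x":0.01,"y":0.022,"z":0,"rx":0,"ry":0,"rz":0.02,"hand":0.0},
    {"x":0,"y":0,"z":0,"rx":0,"ry":0,"rz":0,"hand":0.0},
  ],
)

```text
time: 25.42
tool_pos: [0.5556, -0.0682, 0.1616]
ee_rot: [-1.571, 0.001, -0.024]
wrist_force: [-0.8, -0.8, -0.5]
width: 0.0133
```

Emit:
play_rows(
  steps=[
    {"x":0,"y":0,"z":0,"rx":0,"ry":0,"rz":0,"hand":0.0},
    {"x":0,"y":0,"z":0,"rx":0,"ry":0,"rz":0,"hand":0.0},
  ],
)

```text
time: 25.68
tool_pos: [0.5552, -0.0709, 0.162]
ee_rot: [-1.571, 0.0, -0.029]
wrist_force: [0.1, -0.5, -0.4]
width: 0.0135
```

```bash
python3 look.py side s15 .556 -.07 .15 50; python3 cupside.py s15 -.07|head -3;python3 - <<'E'
from h import *
s=load('s15'); W=cloud(s); hsv=cv2.cvtColor(s['color'],cv2.COLOR_RGB2HSV)
b=(hsv[:,:,0]>14)&(hsv[:,:,0]<34)&(hsv[:,:,1]>90)&(W[:,:,2]>.12)&(W[:,:,2]<.25)&(W[:,:,0]<.62)
for c,P in comps(b,W,6): print(c,P.min(0).round(3),P.max(0).round(3),len(P))
E
```

```text
origin 306 114
25.725 [ 0.5552 -0.0708  0.162 ] [-1.571  0.    -0.029] [0.3 0.8 0.2] 0.0132
0.08 68 [ 0.518 -0.103] [ 0.598 -0.02 ]
0.085 76 [ 0.52  -0.117] [ 0.597 -0.023]
0.09 82 [ 0.518 -0.118] [ 0.597 -0.023]
[355.4 150.2] [ 0.549 -0.078  0.202] [ 0.566 -0.05   0.209] 13
```

View pics/s15_c.png

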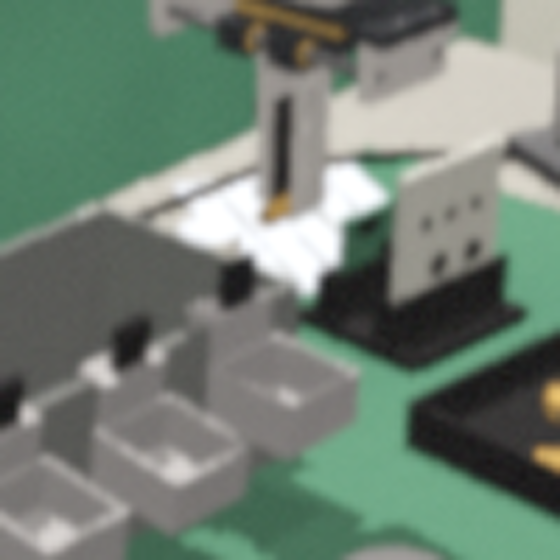

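Emit:
play_rows(
  steps=[
    {"x":0,"y":0,"z":-0.04,"rx":0,"ry":0,"rz":0,"hand":0.0},
    {"x":0,"y":0,"z":-0.04,"rx":0,"ry":0,"rz":0,"hand":0.0},
    {"x":0,"y":0,"z":-0.025,"rx":0,"ry":0,"rz":0,"hand":0.0},
    {"x":0,"y":0,"z":-0.015,"rx":0,"ry":0,"rz":0,"hand":0.0},
    {"x":0,"y":0,"z":0,"rx":0,"ry":0,"rz":0,"hand":0.0},
    {"x":0,"y":0,"z":0,"rx":0,"ry":0,"rz":0,"hand":0.0},
  ],
)

```text
time: 26.48
tool_pos: [0.5566, -0.07, 0.0436]
ee_rot: [-1.571, -0.003, -0.027]
wrist_force: [-0.5, 0.3, -0.4]
width: 0.0132
```

```bash
python3 look.py side s16 .556 -.07 .1 40
```

```text
origin 315 138
26.525 [ 0.5568 -0.07    0.0439] [-1.571 -0.003 -0.027] [ 0.3 -0.  -1.3] 0.0131
```

View pics/s16_c.png

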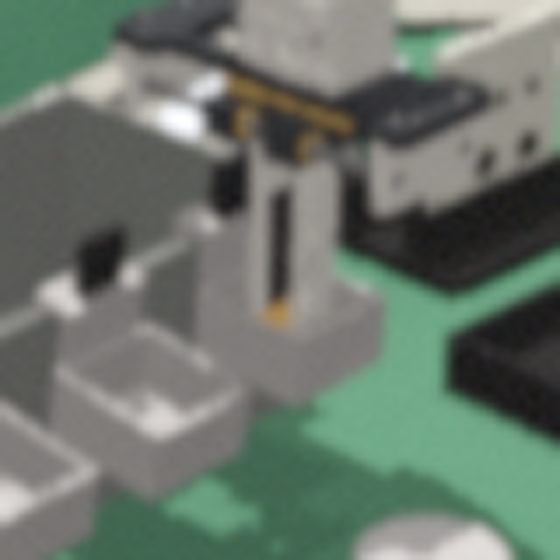

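Emit:
play_rows(
  steps=[
    {"x":0,"y":0,"z":-0.007,"rx":0,"ry":0,"rz":0,"hand":0.0},
    {"x":0,"y":0,"z":0,"rx":0,"ry":0,"rz":0,"hand":0.0},
    {"x":0,"y":0,"z":0,"rx":0,"ry":0,"rz":0,"hand":0.024},
    {"x":0,"y":0,"z":0,"rx":0,"ry":0,"rz":0,"hand":0.024},
    {"x":0,"y":0,"z":0,"rx":0,"ry":0,"rz":0,"hand":0.024},
    {"x":0,"y":0,"z":0.03,"rx":0,"ry":0,"rz":0,"hand":0.024},
    {"x":0,"y":0,"z":0.05,"rx":0,"ry":0,"rz":0,"hand":0.024},
    {"x":0,"y":0,"z":0.05,"rx":0,"ry":0,"rz":0,"hand":0.024},
  ],
)

```text
time: 27.52
tool_pos: [0.5555, -0.0695, 0.1663]
ee_rot: [-1.571, 0.0, -0.027]
wrist_force: [0.5, -0.5, 0.5]
width: 0.0238
```

```bash
python3 look.py side s17 .556 -.07 .1 40
```

```text
origin 315 138
27.575 [ 0.5594 -0.0704  0.1752] [-1.573 -0.014 -0.027] [ 1.8 -0.5  4.2] 0.0238
```

View pics/s17_c.png

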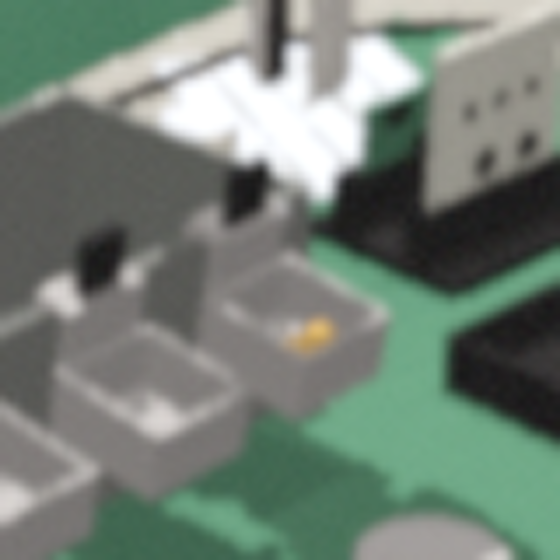

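Emit:
play_rows(
  steps=[
    {"x":-0.02,"y":-0.028,"z":0,"rx":0,"ry":0,"rz":-0.05,"hand":0.03},
    {"x":-0.032,"y":-0.045,"z":0,"rx":0,"ry":0,"rz":-0.052,"hand":0.03},
    {"x":-0.032,"y":-0.045,"z":0,"rx":0,"ry":0,"rz":-0.052,"hand":0.03},
    {"x":-0.032,"y":-0.045,"z":0,"rx":0,"ry":0,"rz":-0.052,"hand":0.03},
    {"x":-0.032,"y":-0.045,"z":0,"rx":0,"ry":0,"rz":-0.052,"hand":0.03},
    {"x":-0.03,"y":-0.045,"z":-0.04,"rx":0,"ry":0,"rz":-0.051,"hand":0.03},
    {"x":0,"y":0,"z":-0.05,"rx":0,"ry":0,"rz":0,"hand":0.03},
    {"x":0,"y":0,"z":-0.04,"rx":0,"ry":0,"rz":0,"hand":0.03},
  ],
)

```text
time: 28.58
tool_pos: [0.3788, -0.3199, 0.0361]
ee_rot: [-1.571, -0.0, -0.338]
wrist_force: [1.2, 0.3, 0.5]
width: 0.03
```

Emit:
play_rows(
  steps=[
    {"x":0,"y":0,"z":-0.02,"rx":0,"ry":0,"rz":0,"hand":0.03},
    {"x":0,"y":0,"z":0,"rx":0,"ry":0,"rz":0,"hand":0.03},
    {"x":0,"y":0,"z":0,"rx":0,"ry":0,"rz":0,"hand":0.03},
    {"x":0,"y":0,"z":0,"rx":0,"ry":0,"rz":0,"hand":0.03},
  ],
)

```text
time: 29.08
tool_pos: [0.3807, -0.3204, 0.0197]
ee_rot: [-1.572, -0.003, -0.336]
wrist_force: [-1.0, 0.1, -1.0]
width: 0.0298
```

```bash
python3 look.py side s18 .42 -.29 .02 60; python3 look.py top t18 .43 -.27 .02 60
```

```text
origin 364 128
29.125 [ 0.3806 -0.3202  0.0195] [-1.572 -0.003 -0.336] [-0.1 -0.5 -0.2] 0.03
origin 386 197
29.175 [ 0.3804 -0.3201  0.0192] [-1.572 -0.002 -0.336] [ 0.9  0.6 -0.3] 0.0303
```

View pics/t18_c.png

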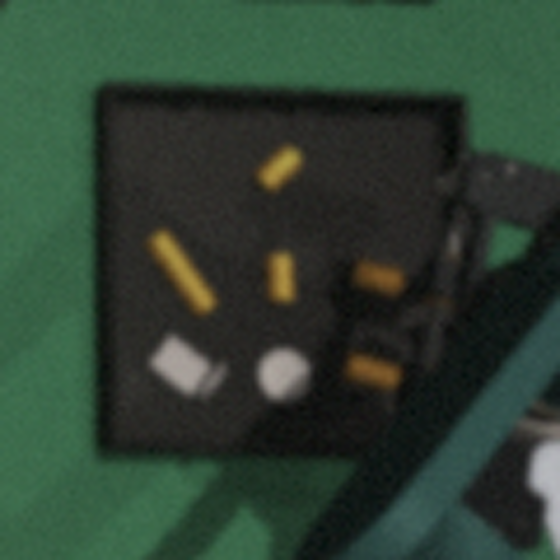

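Emit:
play_rows(
  steps=[
    {"x":-0.0025,"y":-0.003,"z":-0.02,"rx":0,"ry":0,"rz":0,"hand":0.03},
    {"x":0,"y":0,"z":-0.015,"rx":0,"ry":0,"rz":0,"hand":0.03},
    {"x":0,"y":0,"z":-0.008,"rx":0,"ry":0,"rz":0,"hand":0.03},
    {"x":0,"y":0,"z":0,"rx":0,"ry":0,"rz":0,"hand":0.03},
    {"x":0,"y":0,"z":0,"rx":0,"ry":0,"rz":0,"hand":0.03},
  ],
)

```text
time: 29.8
tool_pos: [0.3776, -0.3227, -0.0246]
ee_rot: [-1.571, -0.001, -0.336]
wrist_force: [0.1, 0.1, -0.4]
width: 0.0304
```

Emit:
play_rows(
  steps=[
    {"x":0,"y":0,"z":-0.002,"rx":0,"ry":0,"rz":0,"hand":0.03},
    {"x":0,"y":0,"z":0,"rx":0,"ry":0,"rz":0,"hand":0.0},
    {"x":0,"y":0,"z":0,"rx":0,"ry":0,"rz":0,"hand":0.0},
    {"x":0,"y":0,"z":0,"rx":0,"ry":0,"rz":0,"hand":0.0},
    {"x":0,"y":0,"z":0.02,"rx":0,"ry":0,"rz":0,"hand":0.0},
    {"x":0,"y":0,"z":0.04,"rx":0,"ry":0,"rz":0,"hand":0.0},
    {"x":0,"y":0,"z":0.05,"rx":0,"ry":0,"rz":0,"hand":0.0},
    {"x":0,"y":0,"z":0.05,"rx":0,"ry":0,"rz":0,"hand":0.0},
  ],
)

```text
time: 30.8
tool_pos: [0.3769, -0.3221, 0.1341]
ee_rot: [-1.571, 0.0, -0.336]
wrist_force: [0.8, -0.3, -1.0]
width: 0.013
```

Emit:
play_rows(
  steps=[
    {"x":0.015,"y":0.03,"z":0.035,"rx":0,"ry":0,"rz":0.03,"hand":0.0},
    {"x":0.026,"y":0.05,"z":0,"rx":0,"ry":0,"rz":0.045,"hand":0.0},
    {"x":0.026,"y":0.05,"z":0,"rx":0,"ry":0,"rz":0.045,"hand":0.0},
    {"x":0.026,"y":0.05,"z":0,"rx":0,"ry":0,"rz":0.045,"hand":0.0},
    {"x":0.026,"y":0.05,"z":0,"rx":0,"ry":0,"rz":0.045,"hand":0.0},
    {"x":0.026,"y":0.05,"z":0,"rx":0,"ry":0,"rz":0.045,"hand":0.0},
    {"x":0.023,"y":0.047,"z":0,"rx":0,"ry":0,"rz":0.034,"hand":0.0},
    {"x":0.012,"y":0.025,"z":0,"rx":0,"ry":0,"rz":0.02,"hand":0.0},
  ],
)

```text
time: 31.8
tool_pos: [0.5577, 0.0322, 0.1675]
ee_rot: [-1.57, 0.0, -0.024]
wrist_force: [0.8, -0.7, -0.4]
width: 0.0134
```

Emit:
play_rows(
  steps=[
    {"x":0,"y":0,"z":0,"rx":0,"ry":0,"rz":0,"hand":0.0},
    {"x":0,"y":0,"z":0,"rx":0,"ry":0,"rz":0,"hand":0.0},
    {"x":0,"y":0,"z":0,"rx":0,"ry":0,"rz":0,"hand":0.0},
  ],
)

```text
time: 32.17
tool_pos: [0.5568, 0.0284, 0.168]
ee_rot: [-1.571, -0.0, -0.029]
wrist_force: [0.1, -0.7, -0.1]
width: 0.0131
```

```bash
python3 look.py side s20 .556 .03 .13 60
```

```text
origin 275 120
32.225 [0.5569 0.0284 0.1681] [-1.571 -0.    -0.029] [-0.   0.5 -0.7] 0.013
```

View pics/s20_c.png

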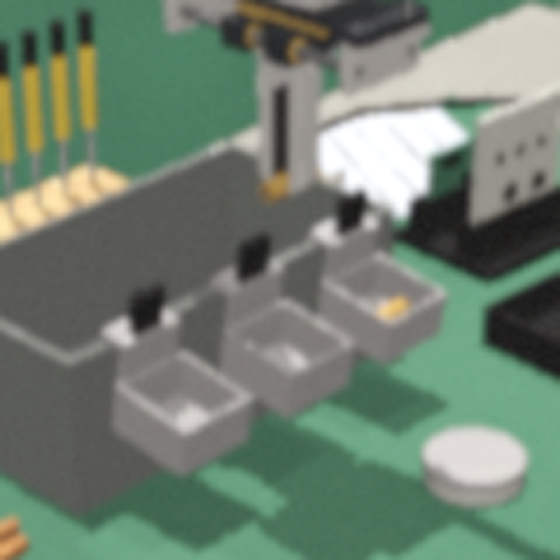

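Emit:
play_rows(
  steps=[
    {"x":0,"y":0.0015,"z":-0.04,"rx":0,"ry":0,"rz":0,"hand":0.0},
    {"x":0,"y":0,"z":-0.04,"rx":0,"ry":0,"rz":0,"hand":0.0},
    {"x":0,"y":0,"z":-0.025,"rx":0,"ry":0,"rz":0,"hand":0.0},
    {"x":0,"y":0,"z":-0.02,"rx":0,"ry":0,"rz":0,"hand":0.0},
    {"x":0,"y":0,"z":-0.008,"rx":0,"ry":0,"rz":0,"hand":0.0},
    {"x":0,"y":0,"z":0,"rx":0,"ry":0,"rz":0,"hand":0.0},
    {"x":0,"y":0,"z":0,"rx":0,"ry":0,"rz":0,"hand":0.0},
  ],
)

```text
time: 33.1
tool_pos: [0.5581, 0.0309, 0.0363]
ee_rot: [-1.571, -0.002, -0.027]
wrist_force: [0.9, 0.2, 0.1]
width: 0.0132
```

Emit:
play_rows(
  steps=[
    {"x":0,"y":0,"z":0,"rx":0,"ry":0,"rz":0,"hand":0.024},
    {"x":0,"y":0,"z":0,"rx":0,"ry":0,"rz":0,"hand":0.024},
    {"x":0,"y":0,"z":0,"rx":0,"ry":0,"rz":0,"hand":0.024},
    {"x":0,"y":0,"z":0.03,"rx":0,"ry":0,"rz":0,"hand":0.024},
    {"x":0,"y":0,"z":0.05,"rx":0,"ry":0,"rz":0,"hand":0.024},
    {"x":0,"y":0,"z":0.05,"rx":0,"ry":0,"rz":0,"hand":0.024},
    {"x":0,"y":0,"z":0,"rx":0,"ry":0,"rz":0,"hand":0.024},
  ],
)

```text
time: 33.98
tool_pos: [0.5603, 0.031, 0.171]
ee_rot: [-1.571, -0.011, -0.027]
wrist_force: [-0.6, 0.8, -0.7]
width: 0.0241
```

```bash
python3 look.py side s21 .556 .03 .1 60
```

```text
origin 275 129
34.025 [0.5587 0.0311 0.1676] [-1.571 -0.006 -0.027] [-1.   0.2 -0.2] 0.0237
```

View pics/s21_c.png

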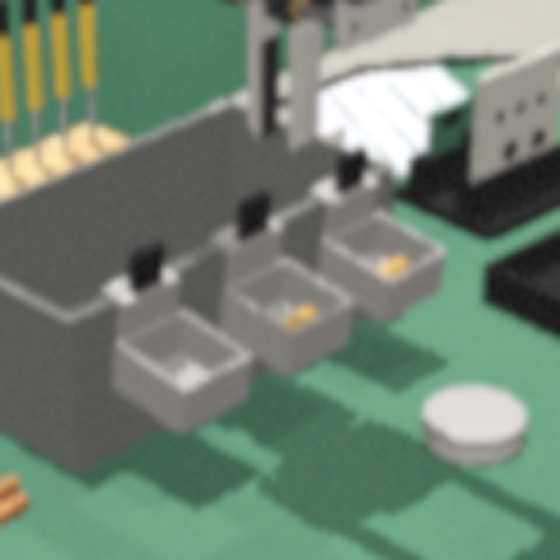

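Emit:
play_rows(
  steps=[
    {"x":-0.016,"y":-0.034,"z":0,"rx":0,"ry":0,"rz":-0.144,"hand":0.03},
    {"x":-0.017,"y":-0.036,"z":0,"rx":0,"ry":0,"rz":-0.145,"hand":0.03},
    {"x":-0.017,"y":-0.036,"z":0,"rx":0,"ry":0,"rz":-0.144,"hand":0.03},
    {"x":-0.017,"y":-0.036,"z":0,"rx":0,"ry":0,"rz":-0.144,"hand":0.03},
    {"x":-0.017,"y":-0.036,"z":0,"rx":0,"ry":0,"rz":-0.144,"hand":0.03},
    {"x":-0.017,"y":-0.036,"z":0,"rx":0,"ry":0,"rz":-0.144,"hand":0.03},
    {"x":-0.017,"y":-0.0326,"z":0,"rx":0,"ry":0,"rz":-0.144,"hand":0.03},
    {"x":0,"y":0,"z":-0.04,"rx":0,"ry":0,"rz":0,"hand":0.03},
  ],
)

```text
time: 35.02
tool_pos: [0.4394, -0.2184, 0.1257]
ee_rot: [-1.569, -0.004, -1.041]
wrist_force: [0.6, 0.8, -0.2]
width: 0.0302
```

Emit:
play_rows(
  steps=[
    {"x":0,"y":0,"z":-0.05,"rx":0,"ry":0,"rz":0,"hand":0.03},
    {"x":0,"y":0,"z":-0.04,"rx":0,"ry":0,"rz":0,"hand":0.03},
    {"x":0,"y":0,"z":-0.02,"rx":0,"ry":0,"rz":0,"hand":0.03},
    {"x":0,"y":0,"z":0,"rx":0,"ry":0,"rz":0,"hand":0.03},
    {"x":0,"y":0,"z":0,"rx":0,"ry":0,"rz":0,"hand":0.03},
    {"x":0,"y":0,"z":0,"rx":0,"ry":0,"rz":0,"hand":0.03},
  ],
)

```text
time: 35.78
tool_pos: [0.44, -0.216, 0.0162]
ee_rot: [-1.57, -0.002, -1.036]
wrist_force: [0.7, 0.1, 0.4]
width: 0.0304
```

```bash
python3 look.py side s22 .44 -.22 .02 50
```

```text
origin 358 144
35.825 [ 0.44   -0.216   0.0162] [-1.57  -0.002 -1.036] [ 0.5 -0.2  0.3] 0.0298
```

View pics/s22_c.png

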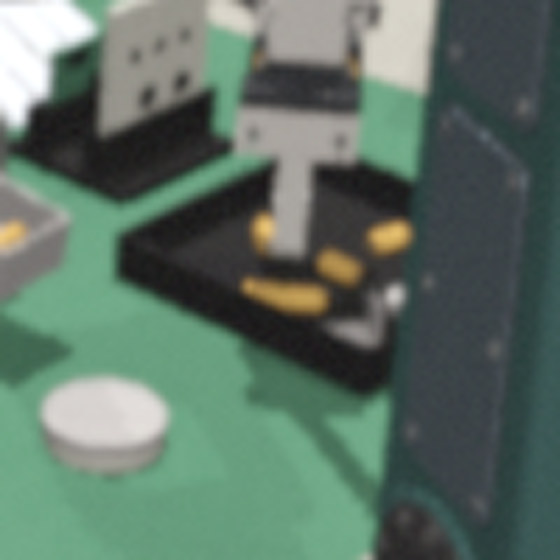

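Emit:
play_rows(
  steps=[
    {"x":0,"y":0,"z":-0.02,"rx":0,"ry":0,"rz":0,"hand":0.03},
    {"x":0,"y":0,"z":-0.014,"rx":0,"ry":0,"rz":0,"hand":0.03},
    {"x":0,"y":0,"z":-0.007,"rx":0,"ry":0,"rz":0,"hand":0.03},
    {"x":0,"y":0,"z":0,"rx":0,"ry":0,"rz":0,"hand":0.03},
    {"x":0,"y":0,"z":0,"rx":0,"ry":0,"rz":0,"hand":0.03},
  ],
)

```text
time: 36.45
tool_pos: [0.4396, -0.2158, -0.0255]
ee_rot: [-1.57, -0.001, -1.036]
wrist_force: [-0.5, 0.0, 0.6]
width: 0.0301
```

Emit:
play_rows(
  steps=[
    {"x":0,"y":0,"z":-0.001,"rx":0,"ry":0,"rz":0,"hand":0.03},
    {"x":0,"y":0,"z":0,"rx":0,"ry":0,"rz":0,"hand":0.0},
    {"x":0,"y":0,"z":0,"rx":0,"ry":0,"rz":0,"hand":0.0},
    {"x":0,"y":0,"z":0,"rx":0,"ry":0,"rz":0,"hand":0.0},
    {"x":0,"y":0,"z":0.02,"rx":0,"ry":0,"rz":0,"hand":0.0},
    {"x":0,"y":0,"z":0.05,"rx":0,"ry":0,"rz":0,"hand":0.0},
    {"x":0,"y":0,"z":0.06,"rx":0,"ry":0,"rz":0,"hand":0.0},
    {"x":0,"y":0,"z":0.06,"rx":0,"ry":0,"rz":0,"hand":0.0},
  ],
)

```text
time: 37.45
tool_pos: [0.4388, -0.2152, 0.1644]
ee_rot: [-1.571, 0.0, -1.036]
wrist_force: [-0.0, -0.5, -0.7]
width: 0.0132
```

Emit:
play_rows(
  steps=[
    {"x":0.013,"y":0.035,"z":0.003,"rx":0,"ry":0,"rz":0.12,"hand":0.0},
    {"x":0.016,"y":0.047,"z":0,"rx":0,"ry":0,"rz":0.127,"hand":0.0},
    {"x":0.016,"y":0.047,"z":0,"rx":0,"ry":0,"rz":0.127,"hand":0.0},
    {"x":0.016,"y":0.047,"z":0,"rx":0,"ry":0,"rz":0.127,"hand":0.0},
    {"x":0.016,"y":0.047,"z":0,"rx":0,"ry":0,"rz":0.127,"hand":0.0},
    {"x":0.016,"y":0.047,"z":0,"rx":0,"ry":0,"rz":0.127,"hand":0.0},
    {"x":0.014,"y":0.045,"z":0,"rx":0,"ry":0,"rz":0.127,"hand":0.0},
    {"x":0.013,"y":0.031,"z":0,"rx":0,"ry":0,"rz":0.127,"hand":0.0},
  ],
)

```text
time: 38.45
tool_pos: [0.5592, 0.1327, 0.1656]
ee_rot: [-1.571, 0.001, -0.021]
wrist_force: [0.1, -0.7, -0.7]
width: 0.0131
```

Emit:
play_rows(
  steps=[
    {"x":0,"y":0,"z":0,"rx":0,"ry":0,"rz":0,"hand":0.0},
    {"x":0,"y":0,"z":0,"rx":0,"ry":0,"rz":0,"hand":0.0},
    {"x":0,"y":0,"z":0,"rx":0,"ry":0,"rz":0,"hand":0.0},
  ],
)

```text
time: 38.83
tool_pos: [0.559, 0.1293, 0.1661]
ee_rot: [-1.571, -0.0, -0.029]
wrist_force: [0.1, -0.3, -0.2]
width: 0.0131
```

```bash
python3 look.py side s23 .556 .13 .13 60
```

```text
origin 253 132
38.875 [0.559  0.1293 0.1662] [-1.571 -0.    -0.029] [-0.1  0.6 -0.7] 0.0128
```

View pics/s23_c.png

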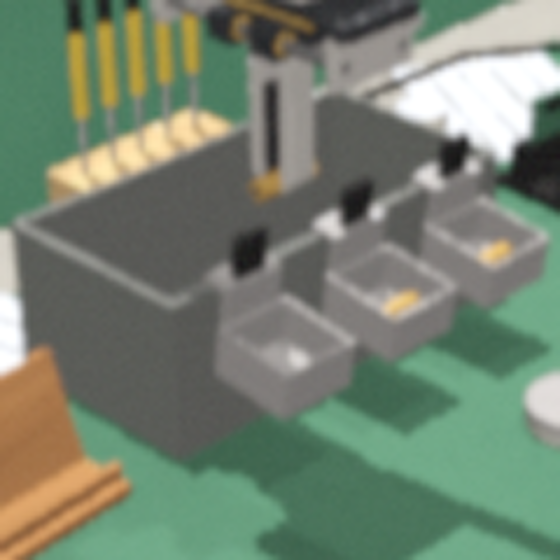

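Emit:
play_rows(
  steps=[
    {"x":0,"y":0.001,"z":-0.04,"rx":0,"ry":0,"rz":0,"hand":0.0},
    {"x":0,"y":0,"z":-0.04,"rx":0,"ry":0,"rz":0,"hand":0.0},
    {"x":0,"y":0,"z":-0.025,"rx":0,"ry":0,"rz":0,"hand":0.0},
    {"x":0,"y":0,"z":-0.02,"rx":0,"ry":0,"rz":0,"hand":0.0},
    {"x":0,"y":0,"z":-0.006,"rx":0,"ry":0,"rz":0,"hand":0.0},
    {"x":0,"y":0,"z":0,"rx":0,"ry":0,"rz":0,"hand":0.0},
    {"x":0,"y":0,"z":0,"rx":0,"ry":0,"rz":0,"hand":0.0},
  ],
)

```text
time: 39.75
tool_pos: [0.5601, 0.1314, 0.0364]
ee_rot: [-1.57, -0.003, -0.027]
wrist_force: [-0.4, -0.3, 0.3]
width: 0.0131
```

Emit:
play_rows(
  steps=[
    {"x":0,"y":0,"z":0,"rx":0,"ry":0,"rz":0,"hand":0.024},
    {"x":0,"y":0,"z":0,"rx":0,"ry":0,"rz":0,"hand":0.024},
    {"x":0,"y":0,"z":0,"rx":0,"ry":0,"rz":0,"hand":0.024},
    {"x":0,"y":0,"z":0.03,"rx":0,"ry":0,"rz":0,"hand":0.024},
    {"x":0,"y":0,"z":0.05,"rx":0,"ry":0,"rz":0,"hand":0.024},
    {"x":0,"y":0,"z":0.05,"rx":0,"ry":0,"rz":0,"hand":0.024},
    {"x":-0.05,"y":0,"z":0,"rx":0,"ry":0,"rz":0,"hand":0.024},
    {"x":-0.05,"y":0,"z":0,"rx":0,"ry":0,"rz":0,"hand":0.024},
  ],
)

```text
time: 40.75
tool_pos: [0.4588, 0.1316, 0.1659]
ee_rot: [-1.57, -0.002, -0.027]
wrist_force: [-0.8, 0.3, 0.4]
width: 0.0238
```

Emit:
play_rows(
  steps=[
    {"x":-0.05,"y":-0.03,"z":0.02,"rx":0,"ry":0,"rz":0,"hand":0.04},
    {"x":-0.04,"y":-0.05,"z":0.02,"rx":0,"ry":0,"rz":0,"hand":0.04},
    {"x":-0.01,"y":-0.05,"z":0.02,"rx":0,"ry":0,"rz":0,"hand":0.04},
  ],
)

```text
time: 41.12
tool_pos: [0.3601, 0.0045, 0.2247]
ee_rot: [-1.571, -0.002, -0.024]
wrist_force: [1.4, -0.0, 0.4]
width: 0.0397
```

```bash
python3 look.py side s24 .556 .03 .1 90; python3 meas.py t24
```

```text
origin 245 99
41.175 [ 0.361  -0.0015  0.2277] [-1.577 -0.006 -0.033] [ 1.5 -2.3  2. ] 0.0402
0.13 tab (array([0.5898, 0.1297]), array([25.5,  8.2], dtype=float32), -1.57) [0.14  0.153 0.156] 47
0.13 rim (array([0.5498, 0.1314]), array([62.1, 48.7], dtype=float32), 1.547) [0.086 0.088 0.094] 82
0.13 floor (array([0.5617, 0.132 ]), array([56.7, 55.8], dtype=float32), 0.002) [0.056 0.06  0.07 ] 388
0.03 tab (array([0.5871, 0.0294]), array([24. ,  7.8], dtype=float32), 1.564) [0.151 0.154 0.157] 45
0.03 rim (array([0.5496, 0.0304]), array([61.9, 52.1], dtype=float32), 1.53) [0.085 0.089 0.093] 76
0.03 floor (array([0.5584, 0.0316]), array([64. , 59.5], dtype=float32), -0.021) [0.056 0.06  0.07 ] 417
-0.07 tab (array([ 0.5848, -0.0706]), array([25.8,  8.4], dtype=float32), 1.542) [0.138 0.153 0.156] 50
-0.07 rim (array([ 0.5479, -0.0692]), array([62. , 54.3], dtype=float32), 1.555) [0.086 0.089 0.094] 65
-0.07 floor (array([ 0.5543, -0.0681]), array([65.7, 60.4], dtype=float32), -0.044) [0.056 0.061 0.072] 449
panel top (array([ 0.6215, -0.3214]), array([99.2,  7.5], dtype=float32), 1.488) 0.13116490785565305
brass [367.7 209.5] (array([ 0.5548, -0.0732]), array([48. , 10.8], dtype=float32), -1.557) [ 0.5541 -0.0714] pca -1.604 0.068
brass [327.9 210.5] (array([0.5577, 0.0282]), array([45.1, 12.1], dtype=float32), 1.509) [0.5563 0.0286] pca 1.527 0.068
brass [287.  211.5] (array([0.5585, 0.1311]), array([40.5,  9.5], dtype=float32), 1.548) [0.5583 0.131 ] pca -1.612 0.069
brass [445.7 232.5] (array([ 0.4943, -0.2773]), array([29.3, 15. ], dtype=float32), -0.918) [ 0.4942 -0.2763] pca 2.23 0.015
brass [446.1 256. ] (array([ 0.4339, -0.2715]), array([23.7, 13.5], dtype=float32), -0.14) [ 0.4336 -0.2702] pca 3.136 0.016
brass [467.  255.9] (array([ 0.4324, -0.3264]), array([28.3, 14.7], dtype=float32), 1.245) [ 0.4315 -0.324 ] pca -1.916 0.015
```

View pics/s24_c.png

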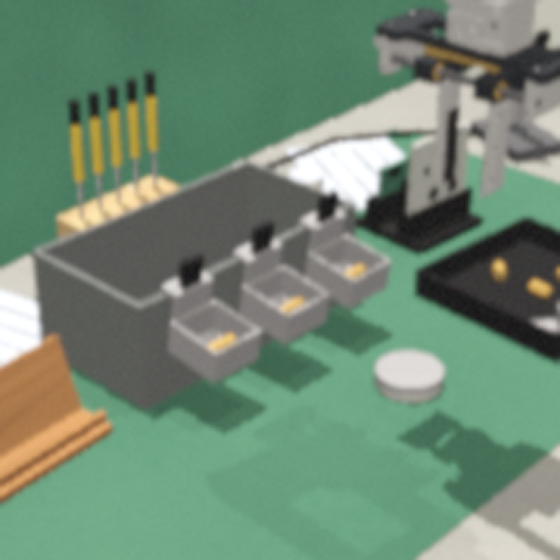

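View pics/t24.png

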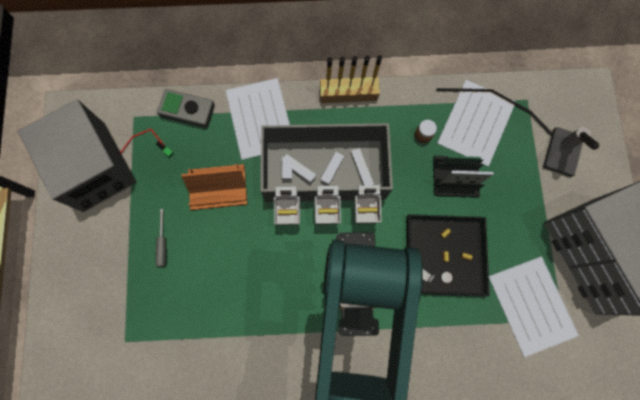

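Emit:
play_rows(
  steps=[
    {"x":0.02,"y":0.03,"z":0.02,"rx":0,"ry":0,"rz":0.02,"hand":0.04},
    {"x":0.03,"y":0.05,"z":0.01,"rx":0,"ry":0,"rz":0.03,"hand":0.04},
    {"x":0.03,"y":0.05,"z":0,"rx":0,"ry":0,"rz":0.02,"hand":0.04},
    {"x":0.03,"y":0.05,"z":0,"rx":0,"ry":0,"rz":0.017,"hand":0.04},
    {"x":0.03,"y":0.05,"z":0,"rx":0,"ry":0,"rz":0,"hand":0.04},
    {"x":0.03,"y":0.05,"z":-0.02,"rx":0,"ry":0,"rz":0,"hand":0.04},
    {"x":0.04,"y":0.03,"z":-0.02,"rx":0,"ry":0,"rz":0,"hand":0.04},
    {"x":0.04,"y":0.005,"z":-0.02,"rx":0,"ry":0,"rz":0,"hand":0.04},
  ],
)

```text
time: 42.22
tool_pos: [0.6116, 0.3242, 0.191]
ee_rot: [-1.57, 0.002, 0.065]
wrist_force: [0.3, -0.4, 0.2]
width: 0.0398
```

Emit:
play_rows(
  steps=[
    {"x":0.03,"y":0,"z":-0.02,"rx":-0.003,"ry":0.05,"rz":0,"hand":0.04},
    {"x":0.007,"y":0,"z":-0.02,"rx":-0.005,"ry":0.09,"rz":0,"hand":0.04},
    {"x":0,"y":0,"z":-0.02,"rx":-0.006,"ry":0.1,"rz":0,"hand":0.04},
    {"x":0,"y":0,"z":-0.01,"rx":-0.007,"ry":0.11,"rz":0,"hand":0.04},
    {"x":0,"y":0,"z":0,"rx":0,"ry":0,"rz":0,"hand":0.04},
    {"x":0,"y":0,"z":0,"rx":0,"ry":0,"rz":0,"hand":0.04},
  ],
)

```text
time: 42.98
tool_pos: [0.6484, 0.321, 0.1238]
ee_rot: [-1.571, 0.349, 0.061]
wrist_force: [0.0, -0.7, 0.4]
width: 0.0402
```

```bash
python3 look.py side s25 .66 .31 .15 70; python3 -c "
from bench import robot; print(robot.get_obs()['joint_positions'])"
```

```text
origin 174 127
43.025 [0.6486 0.321  0.1262] [-1.57   0.346  0.062] [-0.3 -0.  -0.4] 0.0398
[0.33213429 0.84291253 0.45564167 0.1118187  2.17432971 0.31885556]
```

View pics/s25_c.png

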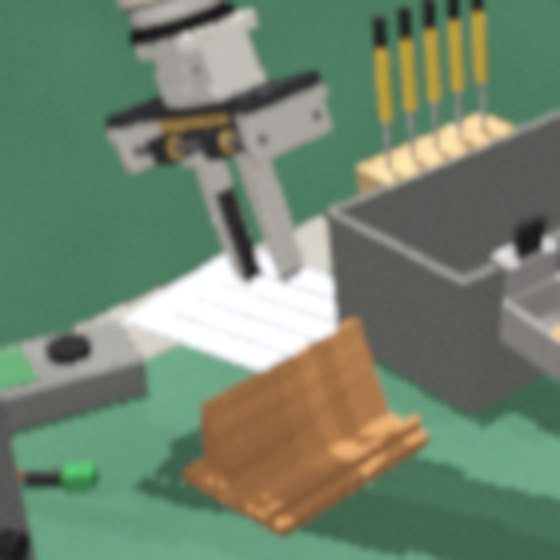

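Run:
```python
from h import *
s=load('s25'); W=cloud(s); z=W[:,:,2];x=W[:,:,0];y=W[:,:,1]
m=(x>.58)&(x<.8)&(y>.27)&(y<.37)&(z>.12)&(z<.3)
P=W[m]; 
a=.347; up=np.array([np.sin(a)*np.cos(.06),np.sin(a)*np.sin(.06),np.cos(a)]); jx=np.array([np.cos(a)*np.cos(.06),np.cos(a)*np.sin(.06),-np.sin(a)])
t=np.array([.6486,.321,.1262]); h=(P-t)@up; j=(P-t)@jx; w=(P-t)@np.array([-np.sin(.06),np.cos(.06),0])
for lo in np.arange(-.01,.09,.01):
    q=(h>lo)&(h<lo+.01)
    if q.sum()>2: print(lo.round(3),q.sum(),j[q].min().round(3),j[q].max().round(3),w[q].min().round(3),w[q].max().round(3))
print(np.sort(h)[:10])
# rest geometry
s=load('top0'); W=cloud(s); z=W[:,:,2];x=W[:,:,0];y=W[:,:,1]
for y0 in (.26,.31,.36):
    print('y',y0)
    m=(abs(y-y0)<.012)&(x>.55)&(x<.75)&(z>.004)
    P=W[m]; P=P[np.argsort(P[:,0])]
    for lo in np.arange(.585,.70,.006):
        q=P[(P[:,0]>=lo)&(P[:,0]<lo+.006)]
        if len(q): print(lo.round(3),np.percentile(q[:,2],[5,50,95]).round(3),len(q),end=' | ')
    print()
P=W[(x>.57)&(x<.72)&(y>.2)&(y<.4)&(z>.005)]; 
n,l,st,ce=cv2.connectedComponentsWithStats(((x>.57)&(x<.72)&(y>.2)&(y<.4)&(z>.005)).astype(np.uint8)); i=1+np.argmax(st[1:,4]); print('rest',rect(W[l==i]), W[l==i].min(0),W[l==i].max(0))
```

```text
0.03 32 -0.029 0.027 -0.008 0.01
0.04 52 -0.036 0.03 -0.01 0.01
0.05 57 -0.037 0.032 -0.01 0.011
0.06 50 -0.036 0.032 -0.011 0.011
0.07 50 -0.034 0.029 -0.011 0.011
0.08 52 -0.035 0.032 -0.013 0.011
[0.03142714 0.03143657 0.03159536 0.03175712 0.03254615 0.03279284
 0.0333926  0.03353671 0.03376847 0.03403826]
y 0.26
0.585 [0.005 0.005 0.005] 1 | 0.591 [0.006 0.008 0.013] 10 | 0.597 [0.007 0.009 0.012] 18 | 0.603 [0.008 0.017 0.021] 27 | 0.609 [0.009 0.014 0.022] 14 | 0.615 [0.007 0.01  0.014] 20 | 0.621 [0.005 0.009 0.012] 20 | 0.627 [0.006 0.01  0.013] 17 | 0.633 [0.006 0.01  0.013] 19 | 0.639 [0.008 0.016 0.027] 32 | 0.645 [0.02  0.033 0.041] 39 | 0.651 [0.041 0.051 0.06 ] 34 | 0.657 [0.056 0.067 0.076] 44 | 0.663 [0.076 0.081 0.086] 29 | 0.669 [0.082 0.084 0.086] 9 | 0.675 [0.059 0.06  0.061] 2 | 0.681 [0.023 0.06  0.063] 9 | 0.687 [0.007 0.051 0.061] 10 | 0.693 [0.007 0.009 0.013] 8 | 0.699 [0.007 0.009 0.012] 11 | 
y 0.31
0.591 [0.005 0.01  0.013] 18 | 0.597 [0.007 0.012 0.02 ] 29 | 0.603 [0.015 0.02  0.024] 17 | 0.609 [0.007 0.011 0.014] 16 | 0.615 [0.006 0.01  0.012] 19 | 0.6
[... 344 characters left out ...]
5 0.01  0.013] 17 | 
y 0.36
0.585 [0.005 0.008 0.013] 8 | 0.591 [0.007 0.01  0.012] 19 | 0.597 [0.006 0.018 0.023] 29 | 0.603 [0.009 0.017 0.022] 13 | 0.609 [0.006 0.009 0.012] 19 | 0.615 [0.007 0.01  0.012] 20 | 0.621 [0.006 0.009 0.012] 19 | 0.627 [0.006 0.012 0.014] 20 | 0.633 [0.008 0.018 0.026] 35 | 0.639 [0.025 0.033 0.042] 34 | 0.645 [0.039 0.049 0.059] 37 | 0.651 [0.057 0.065 0.077] 38 | 0.657 [0.071 0.084 0.087] 33 | 0.663 [0.082 0.084 0.088] 11 | 0.687 [0.008 0.01  0.014] 10 | 0.693 [0.008 0.01  0.013] 18 | 0.699 [0.008 0.009 0.01 ] 5 | 
rest (array([0.6466, 0.3179]), array([155.3, 114.5], dtype=float32), -1.508) [0.58830366 0.23814214 0.00502845] [0.70753329 0.39492038 0.08871028]
```

Emit:
play_rows(
  steps=[
    {"x":-0.01,"y":0,"z":0.05,"rx":0.007,"ry":-0.11,"rz":0,"hand":0.04},
    {"x":-0.01,"y":-0.02,"z":0.04,"rx":0.007,"ry":-0.12,"rz":0,"hand":0.04},
    {"x":-0.01,"y":-0.04,"z":0.01,"rx":0.007,"ry":-0.119,"rz":0,"hand":0.04},
    {"x":-0.01,"y":-0.05,"z":0,"rx":0,"ry":0,"rz":-0.02,"hand":0.04},
    {"x":-0.01,"y":-0.05,"z":0,"rx":0,"ry":0,"rz":-0.02,"hand":0.04},
    {"x":-0.01,"y":-0.05,"z":0,"rx":0,"ry":0,"rz":-0.02,"hand":0.04},
    {"x":0,"y":-0.05,"z":0,"rx":0,"ry":0,"rz":-0.02,"hand":0.04},
    {"x":0,"y":-0.05,"z":0,"rx":0,"ry":0,"rz":-0.02,"hand":0.04},
  ],
)

```text
time: 44.02
tool_pos: [0.5877, 0.0093, 0.2284]
ee_rot: [-1.571, -0.008, -0.039]
wrist_force: [0.6, 0.3, 0.5]
width: 0.0402
```

Emit:
play_rows(
  steps=[
    {"x":0,"y":-0.05,"z":0,"rx":0,"ry":0,"rz":-0.02,"hand":0.04},
    {"x":0,"y":-0.05,"z":0,"rx":0,"ry":0,"rz":-0.02,"hand":0.04},
    {"x":0,"y":-0.05,"z":0,"rx":0,"ry":0,"rz":0,"hand":0.04},
    {"x":0,"y":-0.05,"z":0,"rx":0,"ry":0,"rz":0,"hand":0.04},
    {"x":0,"y":-0.03,"z":0,"rx":0,"ry":0,"rz":0,"hand":0.04},
    {"x":0,"y":0,"z":0,"rx":0,"ry":0,"rz":0,"hand":0.04},
  ],
)

```text
time: 44.78
tool_pos: [0.588, -0.2212, 0.2273]
ee_rot: [-1.573, -0.005, -0.082]
wrist_force: [-0.2, -1.0, -0.5]
width: 0.0395
```

```bash
python3 look.py side s26 .62 -.32 .08 60; python3 meas.py t26 | grep -v brass
python3 - <<'E'
from h import *
s=load('s26'); W=cloud(s); z=W[:,:,2];x=W[:,:,0];y=W[:,:,1]
m=(x>.58)&(x<.68)&(y>-.40)&(y<-.25)&(z>.055)&(z<.128)
P=W[m]; 
hi=P[P[:,2]>.1]
for _ in range(4):
    c=P.mean(0); n=np.linalg.svd(P-c)[2][2]; d=(P-c)@n; P=P[abs(d)<.006]
print(len(P),c,n, P.min(0),P.max(0))
E
```

```text
origin 324 94
44.825 [ 0.5883 -0.2197  0.2271] [-1.572 -0.005 -0.081] [-0.5  1.   0.5] 0.0405
0.13 tab (array([0.5895, 0.1297]), array([25.6,  8.7], dtype=float32), -1.564) [0.142 0.153 0.156] 46
0.13 rim (array([0.5504, 0.1314]), array([62.1, 50. ], dtype=float32), 1.548) [0.086 0.089 0.094] 78
0.13 floor (array([0.5619, 0.1317]), array([55.8, 55.7], dtype=float32), -0.019) [0.056 0.06  0.07 ] 401
0.03 tab (array([0.5872, 0.0294]), array([23.8,  7.9], dtype=float32), 1.535) [0.149 0.154 0.156] 46
0.03 rim (array([0.5492, 0.0304]), array([62., 52.], dtype=float32), 1.534) [0.085 0.089 0.094] 78
0.03 floor (array([0.5583, 0.0315]), array([63.8, 59.1], dtype=float32), -0.033) [0.055 0.06  0.07 ] 439
-0.07 tab (array([ 0.5846, -0.0703]), array([26.4,  8.7], dtype=float32), 1.524) [0.136 0.153 0.157] 51
-0.07 rim (array([ 0.5474, -0.0695]), array([62. , 55.2], dtype=float32), 1.564) [0.085 0.088 0.094] 70
-0.07 floor (array([ 0.5548, -0.0685]), array([66.1, 60.2], dtype=float32), -0.026) [0.056 0.061 0.072] 455
panel top (array([ 0.618 , -0.3582]), array([25. ,  5.7], dtype=float32), 1.518) 0.1316445212557864
81 [ 0.6179739  -0.31633807  0.09911443] [ 0.95811041 -0.121186    0.25949642] [ 0.61104183 -0.36805889  0.07847148] [ 0.62898855 -0.26765643  0.11796247]
```

View pics/s26_c.png

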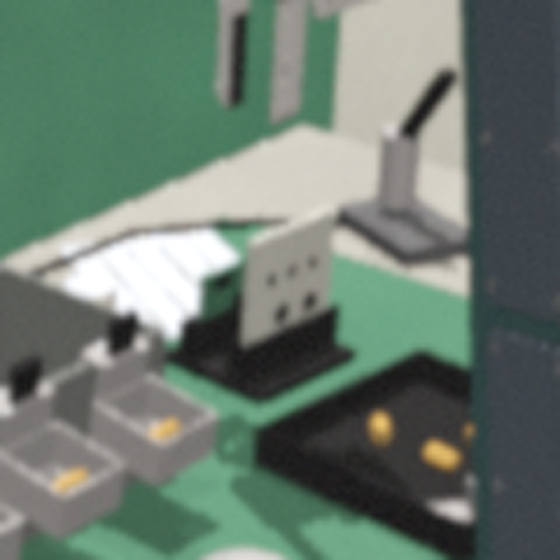

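Emit:
play_rows(
  steps=[
    {"x":0.015,"y":-0.04,"z":0,"rx":0,"ry":0,"rz":0.003,"hand":0.04},
    {"x":0.015,"y":-0.045,"z":0,"rx":0,"ry":0,"rz":0.003,"hand":0.04},
    {"x":0.003,"y":-0.0165,"z":0,"rx":0,"ry":0,"rz":0,"hand":0.04},
    {"x":0,"y":0,"z":-0.04,"rx":0,"ry":0,"rz":0,"hand":0.04},
    {"x":0,"y":0,"z":-0.04,"rx":0,"ry":0,"rz":0,"hand":0.04},
    {"x":0,"y":0,"z":-0.02,"rx":0,"ry":0,"rz":0,"hand":0.04},
    {"x":0,"y":0,"z":0,"rx":0,"ry":0,"rz":0,"hand":0.04},
    {"x":0,"y":0,"z":0,"rx":0,"ry":0,"rz":0,"hand":0.04},
  ],
)

```text
time: 45.88
tool_pos: [0.6228, -0.3208, 0.126]
ee_rot: [-1.572, -0.002, -0.073]
wrist_force: [-0.2, -0.0, 0.4]
width: 0.0397
```

```bash
python3 look.py side s27 .62 -.32 .12 50; python3 look.py top t27 .62 -.32 .12 50
```

```text
origin 335 95
45.925 [ 0.623  -0.3212  0.1264] [-1.572 -0.003 -0.073] [ 0.6 -0.7 -0.4] 0.0404
origin 419 124
45.975 [ 0.623  -0.3215  0.1263] [-1.572 -0.003 -0.073] [ 0.3 -0.3  0.2] 0.04
```

View pics/s27_c.png

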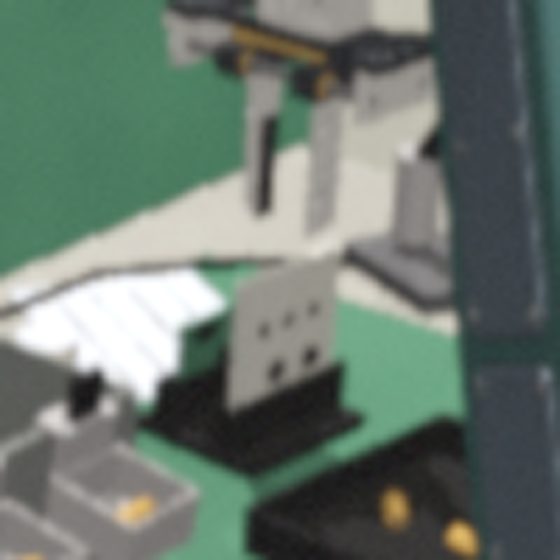

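View pics/t27_c.png

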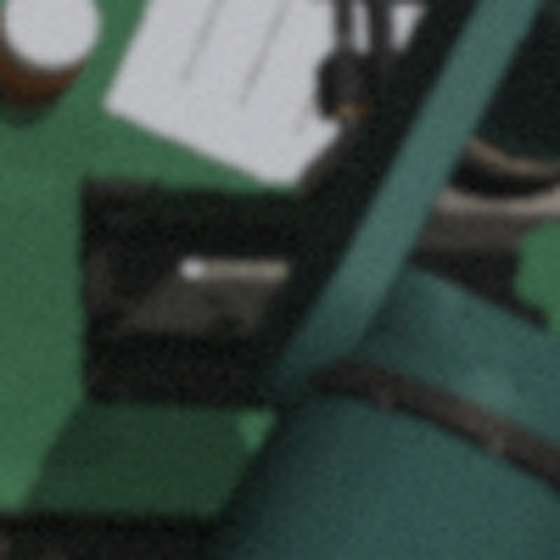

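Emit:
play_rows(
  steps=[
    {"x":-0.001,"y":0,"z":-0.025,"rx":0,"ry":0,"rz":0,"hand":0.04},
    {"x":0,"y":0,"z":-0.02,"rx":0,"ry":0,"rz":0,"hand":0.04},
    {"x":0,"y":0,"z":-0.012,"rx":0,"ry":0,"rz":0,"hand":0.04},
    {"x":0,"y":0,"z":0,"rx":0,"ry":0,"rz":0,"hand":0.04},
    {"x":0,"y":0,"z":0,"rx":0,"ry":0,"rz":0,"hand":0.04},
  ],
)

```text
time: 46.6
tool_pos: [0.6214, -0.3219, 0.0674]
ee_rot: [-1.571, -0.0, -0.074]
wrist_force: [-0.4, -0.2, 0.7]
width: 0.0399
```

Emit:
play_rows(
  steps=[
    {"x":0,"y":0,"z":0,"rx":0,"ry":0,"rz":0,"hand":0.0},
    {"x":0,"y":0,"z":0,"rx":0,"ry":0,"rz":0,"hand":0.0},
    {"x":0,"y":0,"z":0,"rx":0,"ry":0,"rz":0,"hand":0.0},
    {"x":0,"y":0,"z":0,"rx":0,"ry":0,"rz":0,"hand":0.0},
    {"x":0,"y":0,"z":0,"rx":0,"ry":0,"rz":0,"hand":0.0},
  ],
)

```text
time: 47.22
tool_pos: [0.621, -0.3216, 0.0667]
ee_rot: [-1.571, 0.001, -0.074]
wrist_force: [1.1, 0.5, 0.5]
width: 0.0057
```

```bash
python3 look.py side s28 .62 -.32 .12 50; python3 -c "
from bench import robot; print(robot.get_obs()['wrist_torque'])"
```

```text
origin 335 95
47.275 [ 0.621  -0.3216  0.0667] [-1.571e+00  1.000e-03 -7.400e-02] [0.5 0.1 0.1] 0.0059
[-0.00223034 -0.04876951 -0.00923228]
```

View pics/s28_c.png

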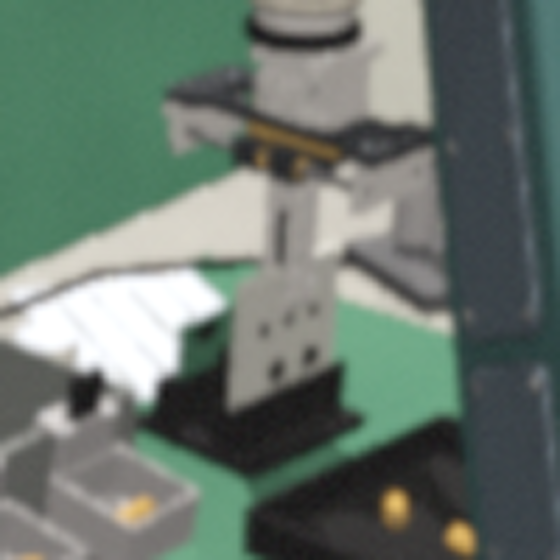

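Emit:
play_rows(
  steps=[
    {"x":0,"y":0,"z":0.012,"rx":0,"ry":0,"rz":0,"hand":0.0},
    {"x":0,"y":0,"z":0.02,"rx":0,"ry":0,"rz":0,"hand":0.0},
    {"x":0,"y":0,"z":0.03,"rx":0,"ry":0,"rz":0,"hand":0.0},
    {"x":0,"y":0,"z":0.04,"rx":0,"ry":0,"rz":0,"hand":0.0},
    {"x":0,"y":0,"z":0.04,"rx":0,"ry":0,"rz":0,"hand":0.0},
    {"x":0,"y":0,"z":0.03,"rx":0,"ry":0,"rz":0,"hand":0.0},
    {"x":0,"y":0,"z":0,"rx":0,"ry":0,"rz":0,"hand":0.0},
  ],
)

```text
time: 48.15
tool_pos: [0.622, -0.3224, 0.2443]
ee_rot: [-1.575, -0.007, -0.074]
wrist_force: [0.5, -0.7, -1.0]
width: 0.0058
```

```bash
python3 look.py side s29 .62 -.32 .2 70
```

```text
origin 316 54
48.2 [ 0.6213 -0.3219  0.2411] [-1.573 -0.002 -0.074] [ 0.4  0.3 -2.1] 0.0063
```

View pics/s29_c.png

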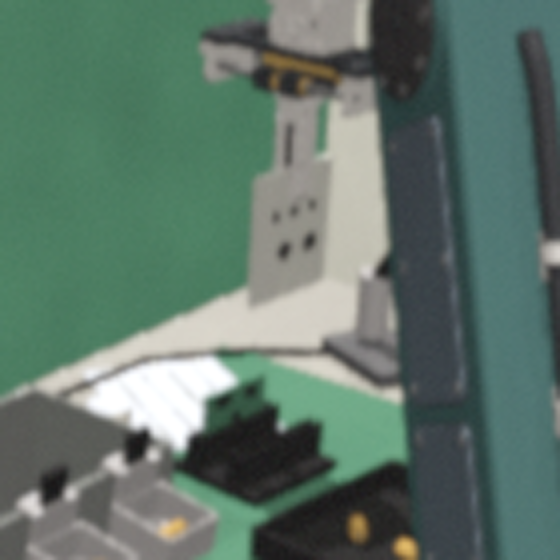

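Panel out. Carry across, high over the tub.

Emit:
play_rows(
  steps=[
    {"x":0,"y":0.03,"z":0,"rx":0,"ry":0,"rz":0.01,"hand":0.0},
    {"x":0,"y":0.045,"z":0,"rx":0,"ry":0,"rz":0.01,"hand":0.0},
    {"x":0,"y":0.05,"z":0,"rx":0,"ry":0,"rz":0.01,"hand":0.0},
    {"x":0,"y":0.05,"z":0,"rx":0,"ry":0,"rz":0.01,"hand":0.0},
    {"x":0,"y":0.05,"z":0,"rx":0,"ry":0,"rz":0.01,"hand":0.0},
    {"x":0,"y":0.05,"z":0,"rx":0,"ry":0,"rz":0.01,"hand":0.0},
    {"x":0,"y":0.05,"z":0,"rx":0,"ry":0,"rz":0.01,"hand":0.0},
    {"x":0,"y":0.05,"z":0,"rx":0,"ry":0,"rz":0.01,"hand":0.0},
  ],
)

```text
time: 49.2
tool_pos: [0.6195, 0.0549, 0.236]
ee_rot: [-1.571, 0.005, 0.006]
wrist_force: [0.4, -0.8, -1.4]
width: 0.0057
```

Emit:
play_rows(
  steps=[
    {"x":0,"y":0.05,"z":0,"rx":0,"ry":0,"rz":0.01,"hand":0.0},
    {"x":0,"y":0.05,"z":0,"rx":0,"ry":0,"rz":0.01,"hand":0.0},
    {"x":0,"y":0.05,"z":0,"rx":0,"ry":0,"rz":0.01,"hand":0.0},
    {"x":0,"y":0.05,"z":0,"rx":0,"ry":0,"rz":0.01,"hand":0.0},
    {"x":0,"y":0.04,"z":0,"rx":0,"ry":0,"rz":0.01,"hand":0.0},
    {"x":0,"y":0.023,"z":0,"rx":0,"ry":0,"rz":0.007,"hand":0.0},
    {"x":0,"y":0,"z":0,"rx":0,"ry":0,"rz":0,"hand":0.0},
  ],
)

```text
time: 50.08
tool_pos: [0.6202, 0.3171, 0.2366]
ee_rot: [-1.572, 0.004, 0.065]
wrist_force: [-0.2, -1.5, -1.9]
width: 0.0058
```

Emit:
play_rows(
  steps=[
    {"x":0.005,"y":0,"z":-0.02,"rx":-0.005,"ry":0.08,"rz":0,"hand":0.0},
    {"x":0.008,"y":0,"z":-0.03,"rx":-0.006,"ry":0.09,"rz":0,"hand":0.0},
    {"x":0.008,"y":0,"z":-0.03,"rx":-0.006,"ry":0.09,"rz":0,"hand":0.0},
    {"x":0.008,"y":0,"z":-0.03,"rx":-0.005,"ry":0.087,"rz":0,"hand":0.0},
    {"x":0,"y":0,"z":0,"rx":0,"ry":0,"rz":0,"hand":0.0},
    {"x":0,"y":0,"z":0,"rx":0,"ry":0,"rz":0,"hand":0.0},
    {"x":0,"y":0,"z":0,"rx":0,"ry":0,"rz":0,"hand":0.0},
  ],
)

```text
time: 50.95
tool_pos: [0.6504, 0.3168, 0.1349]
ee_rot: [-1.568, 0.34, 0.064]
wrist_force: [-0.6, 0.3, -0.6]
width: 0.0059
```

```bash
python3 look.py side s30 .65 .31 .1 70;python3 -c "
from bench import robot; print(robot.get_obs()['joint_positions'])"
python3 - <<'E'
from h import *
s=load('s30'); W=cloud(s); z=W[:,:,2];x=W[:,:,0];y=W[:,:,1]
m=(x>.6)&(x<.72)&(y>.25)&(y<.38)&(z>.09)&(z<.19)
P=W[m]
for _ in range(5):
    c=P.mean(0); n=np.linalg.svd(P-c)[2][2]; d=(P-c)@n; P=P[abs(d)<.005]
print(len(P),c,n*np.sign(n[2]),P.min(0),P.max(0))
E
```

```text
origin 178 143
51.0 [0.6503 0.3169 0.1348] [-1.568  0.34   0.064] [-0.2 -0.3 -1.1] 0.0059
[0.32754189 0.83721074 0.44652519 0.10889782 2.18318226 0.31151782]
977 [0.64844038 0.31819128 0.13877628] [-0.94211161 -0.05781953  0.33027658] [0.62673881 0.26347726 0.09003603] [0.67126006 0.36854142 0.18998376]
```

View pics/s30_c.png

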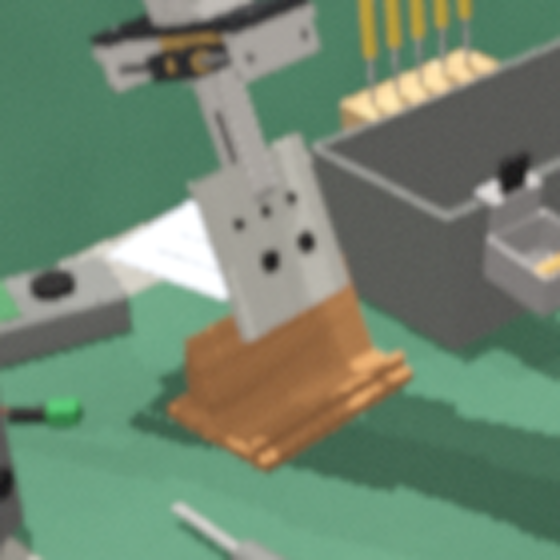

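Emit:
play_rows(
  steps=[
    {"x":-0.002,"y":0,"z":-0.02,"rx":0,"ry":0.005,"rz":0,"hand":0.0},
    {"x":0,"y":0,"z":-0.02,"rx":0,"ry":0,"rz":0,"hand":0.0},
    {"x":0,"y":0,"z":-0.012,"rx":0,"ry":0,"rz":0,"hand":0.0},
    {"x":0,"y":0,"z":-0.006,"rx":0,"ry":0,"rz":0,"hand":0.0},
    {"x":0,"y":0,"z":0,"rx":0,"ry":0,"rz":0,"hand":0.0},
    {"x":0,"y":0,"z":0,"rx":0,"ry":0,"rz":0,"hand":0.0},
  ],
)

```text
time: 51.75
tool_pos: [0.6483, 0.3166, 0.0717]
ee_rot: [-1.57, 0.352, 0.063]
wrist_force: [-0.5, 0.2, -1.7]
width: 0.0058
```

```bash
python3 look.py side s31 .65 .31 .1 60
python3 - <<'E'
from h import *
s=load('s31'); W=cloud(s); z=W[:,:,2];x=W[:,:,0];y=W[:,:,1]
m=(x>.59)&(x<.72)&(y>.25)&(y<.38)&(z>.04)&(z<.12)
P=W[m]
for _ in range(5):
    c=P.mean(0); n=np.linalg.svd(P-c)[2][2]; d=(P-c)@n; P=P[abs(d)<.004]
print(len(P),c,n*np.sign(n[2]),P.min(0),P.max(0))
E
```

```text
origin 188 153
51.8 [0.6483 0.3166 0.0716] [-1.57   0.352  0.063] [-0.3  0.1 -1.2] 0.006
595 [0.64913332 0.31500055 0.08100662] [-0.94305148 -0.04214483  0.32996625] [0.63190156 0.26466282 0.04008272] [0.66566315 0.36793449 0.11976722]
```

View pics/s31_c.png

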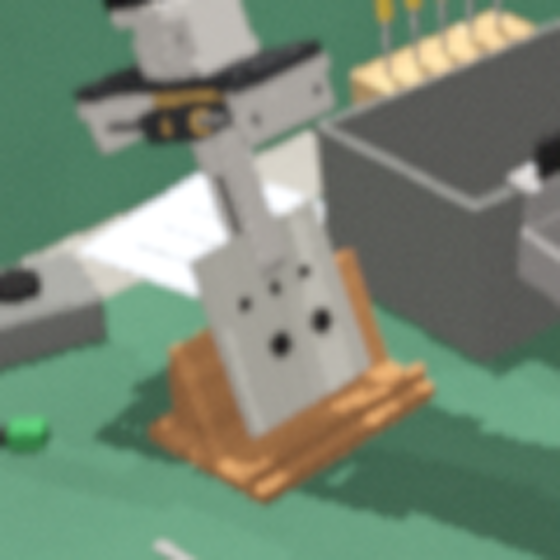

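Emit:
play_rows(
  steps=[
    {"x":0,"y":0,"z":-0.005,"rx":0,"ry":0,"rz":0,"hand":0.0},
    {"x":0,"y":0,"z":0,"rx":0,"ry":0,"rz":0,"hand":0.0},
    {"x":0,"y":0,"z":0,"rx":0,"ry":0,"rz":0,"hand":0.0},
  ],
)

```text
time: 52.18
tool_pos: [0.6478, 0.3164, 0.0653]
ee_rot: [-1.571, 0.354, 0.063]
wrist_force: [-0.6, -0.1, -1.8]
width: 0.0061
```

Emit:
play_rows(
  steps=[
    {"x":0,"y":0,"z":-0.0025,"rx":0,"ry":0,"rz":0,"hand":0.0},
    {"x":0,"y":0,"z":0,"rx":0,"ry":0,"rz":0,"hand":0.0},
    {"x":0,"y":0,"z":0,"rx":0,"ry":0,"rz":0,"hand":0.0},
  ],
)

```text
time: 52.55
tool_pos: [0.6479, 0.3165, 0.063]
ee_rot: [-1.571, 0.354, 0.063]
wrist_force: [-0.1, 0.1, -1.8]
width: 0.0057
```

Emit:
play_rows(
  steps=[
    {"x":0,"y":0,"z":-0.0015,"rx":0,"ry":0,"rz":0,"hand":0.0},
    {"x":0,"y":0,"z":0,"rx":0,"ry":0,"rz":0,"hand":0.0},
    {"x":0,"y":0,"z":0,"rx":0,"ry":0,"rz":0,"hand":0.0},
  ],
)

```text
time: 52.92
tool_pos: [0.648, 0.3165, 0.0623]
ee_rot: [-1.57, 0.353, 0.063]
wrist_force: [0.2, 0.0, 1.1]
width: 0.0055
```

```bash
python3 look.py side s32 .65 .31 .07 40; python3 look.py top t32 .65 .31 .07 50
```

```text
origin 209 181
52.975 [0.6481 0.3165 0.0623] [-1.57   0.353  0.063] [0.1 0.3 2. ] 0.0058
origin 165 129
53.025 [0.6481 0.3165 0.0623] [-1.57   0.353  0.063] [-0.1 -0.8  2. ] 0.0058
```

View pics/s32_c.png

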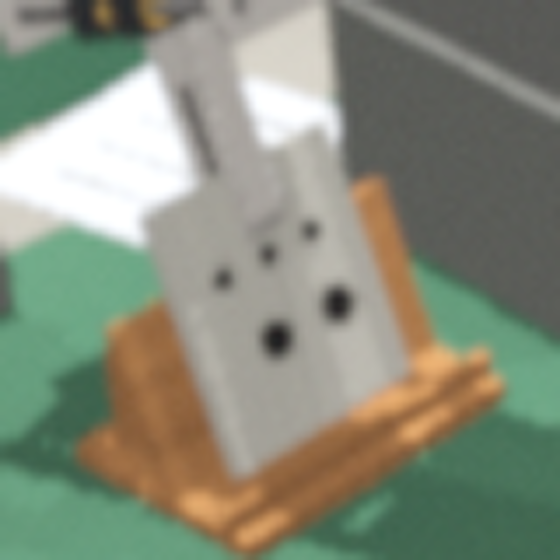

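Emit:
play_rows(
  steps=[
    {"x":0,"y":0,"z":0,"rx":0,"ry":0,"rz":0,"hand":0.015},
    {"x":0,"y":0,"z":0,"rx":0,"ry":0,"rz":0,"hand":0.022},
    {"x":0,"y":0,"z":0,"rx":0,"ry":0,"rz":0,"hand":0.022},
    {"x":0,"y":0,"z":0,"rx":0,"ry":0,"rz":0,"hand":0.022},
  ],
)

```text
time: 53.52
tool_pos: [0.6478, 0.3164, 0.0614]
ee_rot: [-1.571, 0.354, 0.063]
wrist_force: [0.6, -0.7, -0.7]
width: 0.022
```

```bash
python3 look.py side s33 .65 .31 .07 40
```

```text
origin 209 181
53.575 [0.6478 0.3164 0.0614] [-1.571  0.354  0.063] [ 1.1  0.2 -0.5] 0.0221
```

View pics/s33_c.png

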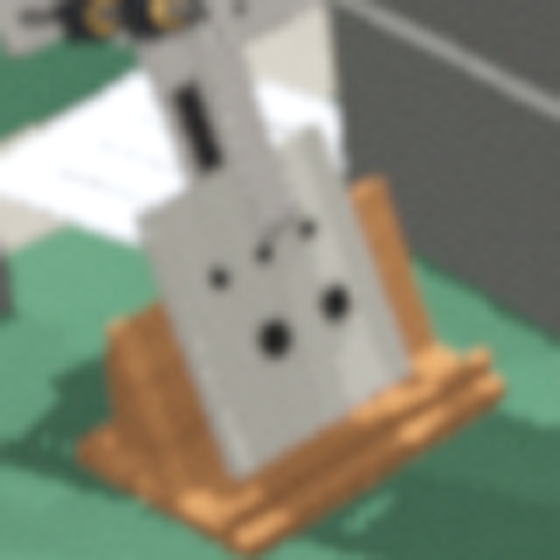

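Panel leans stably. Retreat along the tool axis, then back away.

Emit:
play_rows(
  steps=[
    {"x":0.0035,"y":0,"z":0.0095,"rx":0,"ry":0,"rz":0,"hand":0.022},
    {"x":0.007,"y":0,"z":0.019,"rx":0,"ry":0,"rz":0,"hand":0.022},
    {"x":0.01,"y":0,"z":0.028,"rx":0,"ry":0,"rz":0,"hand":0.022},
    {"x":0.0,"y":0,"z":0.04,"rx":0,"ry":0,"rz":0,"hand":0.022},
    {"x":0.0,"y":0,"z":0.04,"rx":0.004,"ry":-0.08,"rz":0,"hand":0.022},
    {"x":0,"y":0,"z":0.04,"rx":0.006,"ry":-0.09,"rz":0,"hand":0.022},
    {"x":-0.03,"y":0,"z":0.02,"rx":0.006,"ry":-0.09,"rz":0,"hand":0.022},
    {"x":-0.05,"y":-0.03,"z":0,"rx":0.006,"ry":-0.09,"rz":0,"hand":0.022},
  ],
)

```text
time: 54.58
tool_pos: [0.5945, 0.2917, 0.2613]
ee_rot: [-1.566, 0.006, 0.064]
wrist_force: [-0.9, -0.2, 0.3]
width: 0.0218
```

Emit:
play_rows(
  steps=[
    {"x":-0.05,"y":-0.05,"z":0,"rx":0,"ry":0,"rz":0,"hand":0.022},
    {"x":-0.05,"y":-0.05,"z":0,"rx":0,"ry":0,"rz":0,"hand":0.022},
    {"x":-0.05,"y":-0.05,"z":0,"rx":0,"ry":0,"rz":0,"hand":0.022},
    {"x":-0.05,"y":-0.05,"z":0,"rx":0,"ry":0,"rz":0,"hand":0.022},
    {"x":0,"y":-0.05,"z":0,"rx":0,"ry":0,"rz":0,"hand":0.022},
    {"x":0,"y":0,"z":0,"rx":0,"ry":0,"rz":0,"hand":0.022},
  ],
)

```text
time: 55.32
tool_pos: [0.4171, 0.0614, 0.2594]
ee_rot: [-1.57, 0.012, 0.057]
wrist_force: [0.2, 0.4, 0.2]
width: 0.0221
```

```bash
python3 look.py side s34 .6 .15 .08 120; python3 meas.py t34;  python3 - <<'E'
from h import *
s=load('s34'); W=cloud(s); z=W[:,:,2];x=W[:,:,0];y=W[:,:,1]
m=(x>.59)&(x<.72)&(y>.25)&(y<.38)&(z>.04)&(z<.12)
P=W[m]
for _ in range(5):
    c=P.mean(0); n=np.linalg.svd(P-c)[2][2]; d=(P-c)@n; P=P[abs(d)<.004]
print(len(P),c,n*np.sign(n[2]),P.min(0),P.max(0))
s=load('t34'); W=cloud(s); z=W[:,:,2];x=W[:,:,0];y=W[:,:,1]
P=W[(x>.6)&(x<.72)&(y>.22)&(y<.42)&(z>.11)&(z<.14)]; print('panel top',rect(P),P[:,2].max())
E
```

```text
origin 179 84
55.375 [0.4173 0.0629 0.259 ] [-1.569  0.013  0.059] [-0.1  0.   0.3] 0.0219
0.13 tab (array([0.5895, 0.1297]), array([25.8,  8.6], dtype=float32), -1.566) [0.143 0.153 0.156] 46
0.03 tab (array([0.5874, 0.0295]), array([23.7,  9. ], dtype=float32), 1.539) [0.148 0.153 0.156] 46
-0.07 tab (array([ 0.5851, -0.0704]), array([26.3,  9. ], dtype=float32), 1.482) [0.138 0.152 0.157] 49
-0.07 rim (array([ 0.5445, -0.0975]), array([57. , 18.3], dtype=float32), -0.333) [0.087 0.089 0.095] 32
-0.07 floor (array([ 0.556, -0.091]), array([63.9, 20.5], dtype=float32), 0.103) [0.056 0.061 0.071] 153
panel top (array([0., 0.]), array([0., 0.], dtype=float32), 0.0) nan
brass [374.3 209.5] (array([ 0.5536, -0.0893]), array([15.2,  8. ], dtype=float32), -1.552) [ 0.5534 -0.0881] pca -1.406 0.069
brass [445.6 232.6] (array([ 0.4947, -0.2769]), array([31.6, 15.4], dtype=float32), -0.835) [ 0.4941 -0.276 ] pca 2.199 0.015
brass [445.9 255.9] (array([ 0.4347, -0.2708]), array([26.1, 13.9], dtype=float32), -0.01) [ 0.4338 -0.2701] pca 3.118 0.016
brass [467.  255.7] (array([ 0.433, -0.326]), array([29.3, 16.4], dtype=float32), 1.192) [ 0.4318 -0.3241] pca -1.846 0.016
764 [0.65447794 0.31853985 0.08056852] [-0.92622236 -0.04332333  0.37447994] [0.63468741 0.25140043 0.0400827 ] [0.67409629 0.37748831 0.11995232]
panel top (array([0.6721, 0.3169]), array([100. ,  14.1], dtype=float32), -1.514) 0.12907597770070334
  return _methods._mean(a, axis=axis, dtype=dtype,
  ret = ret.dtype.type(ret / rcount)
```

View pics/s34.png

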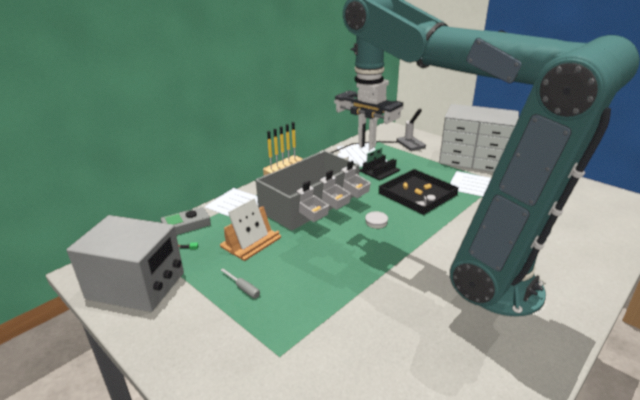

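View pics/t34.png

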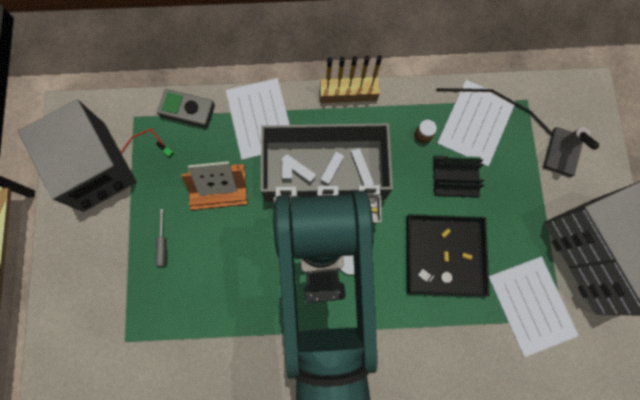

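```bash
python3 look.py side s35 .58 .1 .1 90; python3 -c "
from bench import workorder; print(workorder.close_job())"
```

```text
origin 225 104
55.475 [0.4176 0.0643 0.2584] [-1.568  0.014  0.063] [0.5 0.4 0.2] 0.022
the job is handed in; nothing more can be done
None
```

View pics/s35_c.png

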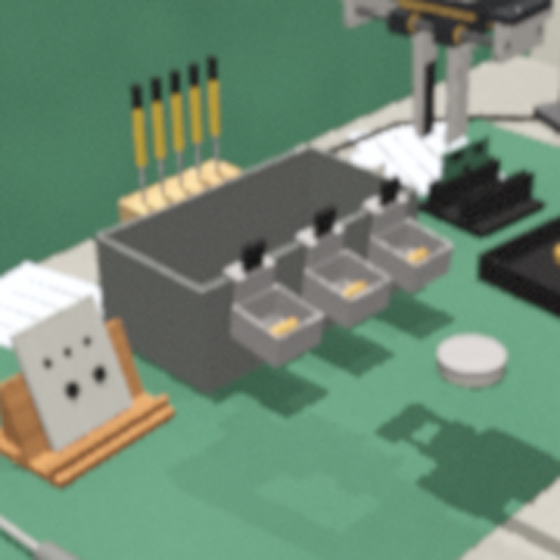

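The job is done and handed in at about 55 s of the 210 s. All three cups were present. Each hangs by its hook on the tub's front rim, and after all were hung I put one long brass spacer in each. The front panel then went from its rack onto the wooden rest.

**Last pictures:**
- **Cups:** the hand-in picture shows all three hanging, tipped slightly, with a spacer lying in each.
- **Panel:** it leans back against the board with its lower edge behind the lip. Its top edge is centred at y ≈ 0.317, and the rest's centre is also about 0.317.
- **Crate and bystanders:** the three short spacers, disc and bracket are still in the crate. The circuit board is still in its rack, and the other bench items look unmoved.

**Disagreements I found:**
- **Fingertips:** they ended about 34 mm short of the reported TCP along the tool axis. My first close on a cup tab therefore met only air above it. I measured the offset with the camera and by touching the crate floor, and corrected every later move for it.
- **Panel lean:** the last fit of the panel's face gave about 0.38 rad, where the board's nominal lean is 0.35. I put this down to depth noise or a small gap.
- **Top view:** the arm covered two of the cups in the last top view, so for those I relied on the side camera and an earlier top view.

I noticed no object being knocked aside during the run.

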